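Load and arm the sensor test station

ROBOT

A 7-joint arm with a two-finger parallel gripper is mounted at the origin on a cart in front of the work surface, level with it; the furniture and walls round the work are solid. World frame = base frame: x ahead of the robot, y to its left, z up, the work surface at z = 0. Lengths are in m, angles in rad, forces in N, time in s.
With the tool pointing down it reaches from about 0.425 to 0.925 m from the base axis. Payload 6.8 kg.
Tool frame: the origin (TCP) lies midway between the tips of the shut fingers; the grasp point (between the pads) lies behind it (env.pinch_z is the z of the grasp point in the tool frame, in m); z points along the fingers, x is the direction in which the jaws open and shut, and the axes are right-handed (so a half turn about z gives the same grasp; the last joint's range is limited). The gripper opens to 88 mm and grips with 3 to 60 N. Pads are 20 mm wide; open, the fingers measure 115 mm over their backs; the gripper's body (75 mm by 178 mm) begins 61 mm behind the grasp point.
Start: joints at [-1.359, 0.477, 0.022, 1.555, -0.011, 1.109, -0.083], TCP at [0.212, 0.641, 0.223] pointing down, gripper open.
Joint ranges: [-2.96, 2.96], [-0.34, 2.1], [-1.41, 1.46], [0.24, 2.44], [-1.37, 4.51], [0.17, 1.92], [-2.96, 2.96]. Speed limits (rad/s): [2.39, 2.39, 3.14, 3.14, 3.14, 3.14, 3.14].

INTERFACE

Orientations are given as a rotation vector (axis times angle).
In Python, from workcell import env, viewer, finder gives the robot as it stands.
- The arm moves only by the tool send_rows, never from a script. Its argument "deltas" is a list of rows, each a list of 7 numbers: the shift along the tool's x, y, z in units of 0.15 m (1.0 is 0.15 m), then the turn, a rotation vector about the tool's x, y, z in units of 2 rad (1.0 is 2 rad), then the opening, from -1 (shut) to 1 (fully open). A call has 1 to 20 rows; each row is the pose to reach, as a shift and turn from the pose commanded when the call began, along the tool's axes at that moment; what a row does not reach only later rows make up. A row lasts 1/10 s, in which the tool goes at most 50 mm and 8.59 degrees, less where a joint would pass 70% of its speed; a pose out of reach is approached as far as the arm can. A call with a number of a shift or a turn outside -1 to 1 is refused whole. A call with a gripper value outside its range is refused whole. The fingers move at their own pace and stop on an object; "newtons" is the grip in N (left out, the last holds). Time passes only in rows, so rows that repeat a pose let the fingers close. It gives the time, the measured TCP pose, the force and the opening at its end, in the units of the state.
- env.observe(): the state, without advancing time (a new reading comes with each control period).
- viewer.grab_frame(name): name is "scene" or "top" or "wrist"; returns (picture, depth): 384x512x3 uint8, red, green, blue; 384x512 float32, m along the optical axis (not along the pixel's ray), 0 where there is no reading.
- viewer.get_calibration(name): a dict with "fx", "fy", "cx", "cy" (pixels), "D" ([k1, k2, p1, p2, k3] as OpenCV has them; the pictures are not rectified), "R" (3x3) and "t" (3): a world point X has camera coordinates R X + t; the wrist camera has in their place "hand_eye" (4x4, takes a point from camera to tool coordinates, whose origin is the TCP and whose axes are the tool frame's). Camera axes: x right, y down, z forward; pixel columns grow to the right and rows downward; lengths in m; the calibration is good to about 2 mm. A picture is of the moment at which its call begins: read the wrist's pose just before it. get_calibration takes no time and is no camera call.
- env.hand_in(): hands the job in, once; it reports no verdict.
Trained networks look in the newest picture that a camera, given by its name, has taken for a name from the list of things; names that differ only in an ending like _2 or _b are one class to them, and where a whole thing is asked for, a point or a joint stands for the part that bears it (a point fixed in the world has none). Each returns a list of dicts, best first, with "confidence" (0 to 1); they miss things now and then, are a little off and sometimes report something else, mostly with a low value. They report only what shows in the picture. A call takes as long as a camera call.
- finder.look_for(camera, query): "point" ([x, y, z] in m, in world coordinates, good to about 4 mm: the middle of the surface that is visible of it).
- finder.tip_of(camera, query): "point" ([x, y, z] in m, in world coordinates, good to about 4 mm: a listed point, or the origin of a listed thing).
The state is a dict: "t": time; "qpos": joint angles; "qvel": joint speeds; "joint_torque": joint torques, N m; "tool_pos": TCP position; "eef_rot": TCP orientation; "force": force on the tool from outside, world axes, zero at the start; "torque": the same for the moment, N m; "grip_width": finger opening in m.
Only numpy, scipy, OpenCV 4.12 (cv2) and the standard library are available. Lean on these libraries where they do the work, as an engineer would, in place of code of your own. Each camera call takes 0.05 s, during which the arm holds its last target.

TASK

Lay every blue sensor block that is on the table into the test station's magazine, one to a bay, flat on the bay floor with its grey tab up. When all are in, roll the station's knurled thumbwheel by its edge until the 4 stands in the middle of its window; then take the screwdriver from its rest, push its tip into the slot in the back of the station, feel along the hidden face at the bottom of the slot for the latch hole, and press the latch bolt fully home so that the green flag is up. Last, lay the screwdriver back in its rest.

Things in the scene. Friction and masses are not known exactly. Their poses are not given: they have to be found in the camera images.
- station: grey test station, fixed, magazine 120 mm deep (x), 385 mm wide (y). Origin on the table under its middle; front is -x (robot side), y to its left, z up. Left part (y 0 to 195 mm) is the low magazine; right part (y -190 to 0, x -55 to 40 mm) is the head, top at z = 76 mm, with thumbwheel, a green flag on top (x -20, y -140 mm; rises 22 mm as the latch bolt goes home) and a slot in its back face (x = 40 mm)
- magazine (a point): middle of the magazine at table height (station x 0, y 97.5, z 0 mm; axes as the station's). Four open bays with dark pads, centres 28 mm in front of or behind this point (x) and 48 mm left or right of it (y); each 46 mm (x) by 88 mm (y), floor at z = 8 mm, wall tops at z = 18 mm. A block's long side goes along y, either way round
- slot_mouth (a point): middle of the mouth of the level slot in the back of the head (station x 40, y -105, z 45 mm; axes as the station's). Slot 70 mm wide (y), 16 mm high (z 37 to 53 mm), 25 mm deep: it ends in a flat upright hidden face at station x = 15 mm
- latch_face (a point): middle of the hidden face at the slot's bottom (station x 15, y -105, z 45 mm); it looks along station +x. Somewhere in it, centre within 22 mm of this point along y (differs each time, cannot be seen), is the latch hole: 16 mm wide (y), as high as the slot, square edged. In it, 14 mm below the face, is the end of the brass latch bolt, to be pushed along station -x
- latch_bolt (a joint): the hidden latch bolt, m pushed in from its rest: 0 out, 0.015 fully home; about 4 N of friction, no spring, stays where it is left
- wheel_top (a point): highest point of the knurled black thumbwheel's rim, which stands 16 mm above the head (station x = -20, y = -40, z = 92 mm)
- thumbwheel (a joint): thumbwheel, 64 mm diameter, 16 mm wide, axle along the station's y. Value (rad) = 0.628 x the digit in the yellow-framed window at its upper front (4 centred at 2.513); grows as the top of the rim moves away from the robot (station +x). Stops at 0 and 9 (5.655), no detents; about 1 N along the rim turns it; stays where it is left
- tool_rest: wooden rest, fixed, base 50 x 150 x 6 mm, long along its y, origin under its middle. Open-topped saddles: handle at y = +66 mm (gap 34 mm, floor z 18, walls to z 29 mm), shaft at y = -55 mm (gap 14 mm, floor z 27, walls to z 37 mm), each about 15 mm long. In place, the screwdriver's origin is 18 mm above this one, axes agreeing (tip to -y)
- screwdriver: cross screwdriver with yellow handle, 190 mm long, 0.08 kg, along its y. Origin below its middle at the underside of the handle; its centre line is at z = 12 mm. Handle y = +15 to +95 mm, 27 mm across and 23 mm high; steel shaft 6.4 mm in diameter, from y = +15 to the tip at y = -95 mm
- screwdriver_tip (a point): the end of the screwdriver's shaft, on its centre line
- block_1: blue sensor block, 30 (x) x 75 (y) x 22 (z) mm, 0.07 kg, with a grey tab 12 x 20 x 6 mm on top at y = -15 mm; origin at the centre of its underside. Two to four of block_1 to block_4 are there
- block_2: blue sensor block, 30 (x) x 75 (y) x 22 (z) mm, 0.07 kg, with a grey tab 12 x 20 x 6 mm on top at y = -15 mm; origin at the centre of its underside. Two to four of block_1 to block_4 are there
- block_3: blue sensor block, 30 (x) x 75 (y) x 22 (z) mm, 0.07 kg, with a grey tab 12 x 20 x 6 mm on top at y = -15 mm; origin at the centre of its underside. Two to four of block_1 to block_4 are there
- block_4: blue sensor block, 30 (x) x 75 (y) x 22 (z) mm, 0.07 kg, with a grey tab 12 x 20 x 6 mm on top at y = -15 mm; origin at the centre of its underside. Two to four of block_1 to block_4 are there

How it is judged:
By the outcome, as a careful person would: the job done as asked, in the order asked, and still so for the second after the job is handed in, with the robot touching nothing.
Of block_1, block_2, block_3, block_4 only 2 to 4 are there at a start; the rules pass over those that are not, and their reading is None.
At some moment in a run one of block_1, block_2, block_3, block_4 may be knocked a few centimetres aside while the robot is not near it.
It also fails if it takes over 210 s, if anything falls off the work surface, if the arm or the gripper's body presses on something with over 40 N, if the wrist force passes 120 N, or if a joint passes its speed limit or range.

## Working session

There is one attempt and no reset: what is moved stays moved. The work goes in short steps, Python scripts to look and compute and a tool call to move; the robot and the scene stay as the last step left them, time stands still between calls to the robot, and variables do not carry over. Pictures are saved under pics/ and viewed, and the job is handed in when it is done.

Besides the shell and the picture viewer there is one more tool, called after "Call:" as a command line: name --pt "numbers of a row" for each row, then --argument value for the rest. send_rows: Moves the arm, as the interface text tells. Shifts and turns lie within -1 to 1; 1 stands for 0.15 m of shift or 2 rad of turn. Its arguments: {"type":"object","properties":{"deltas":{"type":"array","items":{"type":"array","items":{"type":"number"}}},"newtons":{"type":"number"}},"required":["deltas"]}

```bash
ls -la; mkdir -p pics; cat > h.py <<'E'
import numpy as np, cv2
from workcell import env, viewer, finder
from scipy.spatial.transform import Rotation as Ro
def snap(cam,fn,scale=1.5):
    s=env.observe()
    im,d=viewer.grab_frame(cam)
    np.savez('last_%s.npz'%cam,im=im,d=d,p=s['tool_pos'],r=s['eef_rot'])
    b=cv2.cvtColor(im,cv2.COLOR_RGB2BGR)
    cv2.imwrite(fn,cv2.resize(b,None,fx=scale,fy=scale))
    return im,d,s
def cam(cam_,s=None):
    c=viewer.get_calibration(cam_)
    K=np.array([[c['fx'],0,c['cx']],[0,c['fy'],c['cy']],[0,0,1.]]);D=np.array(c['D'],float)
    if 'hand_eye' in c:
        H=np.array(c['hand_eye']);T=np.eye(4);T[:3,:3]=Ro.from_rotvec(s['eef_rot']).as_matrix();T[:3,3]=s['tool_pos']
        W=T@H  # cam->world
    else:
        W=np.eye(4);R=np.array(c['R']);W[:3,:3]=R.T;W[:3,3]=-R.T@np.array(c['t'])
    return K,D,W
def pix2w(uv,depth,K,D,W):
    uv=np.asarray(uv,float).reshape(-1,1,2)
    n=cv2.undistortPoints(uv,K,D).reshape(-1,2)
    z=np.asarray(depth).reshape(-1,1)
    X=np.c_[n,np.ones(len(n))]*z
    return X@W[:3,:3].T+W[:3,3]
def pixplane(uv,zw,K,D,W):
    uv=np.asarray(uv,float).reshape(-1,1,2)
    n=cv2.undistortPoints(uv,K,D).reshape(-1,2)
    d=np.c_[n,np.ones(len(n))]@W[:3,:3].T
    t=(zw-W[2,3])/d[:,2]
    return W[:3,3]+d*t[:,None]
def w2pix(X,K,D,W):
    R=W[:3,:3].T;t=-R@W[:3,3]
    return cv2.projectPoints(np.asarray(X,float).reshape(-1,3),cv2.Rodrigues(R)[0],t,K,D)[0].reshape(-1,2)
E
python3 - <<'E'
from h import *
print(env.observe(), env.pinch_z)
for c in ['scene','top','wrist']: snap(c,'pics/%s0.png'%c)
for q in ['station','tool_rest','screwdriver','block_1','magazine','slot_mouth','wheel_top','screwdriver_tip']:
  for c in ['top','scene']:
    print(q,c,[(np.round(x['point'],4).tolist(),round(x['confidence'],2)) for x in finder.tip_of(c,q)][:6])
E
```

```text
total 12
drwxr-xr-x  3 agent agent 4096 Dec  7 02:37 .
drwxr-xr-x 23 root  root  4096 Dec  7 02:37 ..
drwxr-xr-x  2 agent agent 4096 Dec  7 02:37 pics
{'t': 0.0, 'qpos': array([-1.35909628,  0.47776531,  0.02237479,  1.55642396, -0.01150109,
        1.10930169, -0.0831172 ]), 'qvel': array([-0.00077404,  0.00113671, -0.00207165,  0.00068591,  0.0007271 ,
        0.000881  ,  0.00070463]), 'joint_torque': array([-4.48965484e-04, -5.82834470e+01,  1.53465662e+00, -2.72623247e+01,
       -5.43894712e-02,  1.66907843e-02,  1.59590863e-04]), 'tool_pos': array([0.21205283, 0.64020391, 0.22171735]), 'eef_rot': array([ 2.54589141e+00,  1.83869792e+00, -2.11153231e-03]), 'force': array([-0.13085837, -0.12013713, -0.22911262]), 'torque': array([0.01269788, 0.01606559, 0.07032234]), 'grip_width': 0.08793316317322203} -0.0187
station top [([0.4895, -0.1226, 0.0464], 0.56)]
station scene [([0.4672, -0.0196, 0.0003], 0.6), ([0.4666, 0.0779, -0.0024], 0.31)]
tool_rest top [([0.4393, -0.3588, -0.0001], 0.91)]
tool_rest scene [([0.4377, -0.3567, 0.0013], 0.83)]
screwdriver top [([0.4297, 0.2833, 0.0007], 0.64), ([0.4352, -0.3647, 0.0201], 0.59)]
screwdriver scene [([0.4422, -0.3585, 0.0206], 0.5)]
block_1 top [([0.6258, -0.21, 0.0022], 0.62), ([0.4279, 0.2838, -0.0036], 0.51)]
block_1 scene [([0.4285, 0.2839, 0.0018], 0.62), ([0.6294, -0.211, -0.0041], 0.49)]
magazine top [([0.4666, 0.0798, -0.0067], 0.71)]
magazine scene [([0.4659, 0.0781, -0.0008], 0.96)]
slot_mouth top [([0.5162, -0.121, 0.0459], 0.78)]
slot_mouth scene [([0.5119, -0.1202, 0.0437], 0.59)]
wheel_top top [([0.4475, -0.0611, 0.0902], 0.73)]
wheel_top scene [([0.4476, -0.0637, 0.0913], 0.96), ([0.5117, -0.1198, 0.044], 0.19)]
screwdriver_tip top [([0.4459, -0.4542, 0.0322], 0.51)]
screwdriver_tip scene [([0.4421, -0.4543, 0.0305], 0.76)]
```

View pics/top0.png

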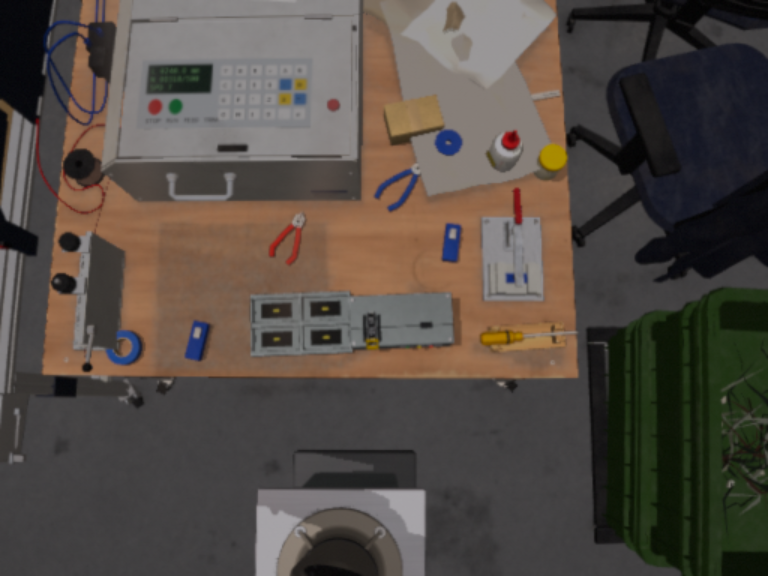

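View pics/scene0.png

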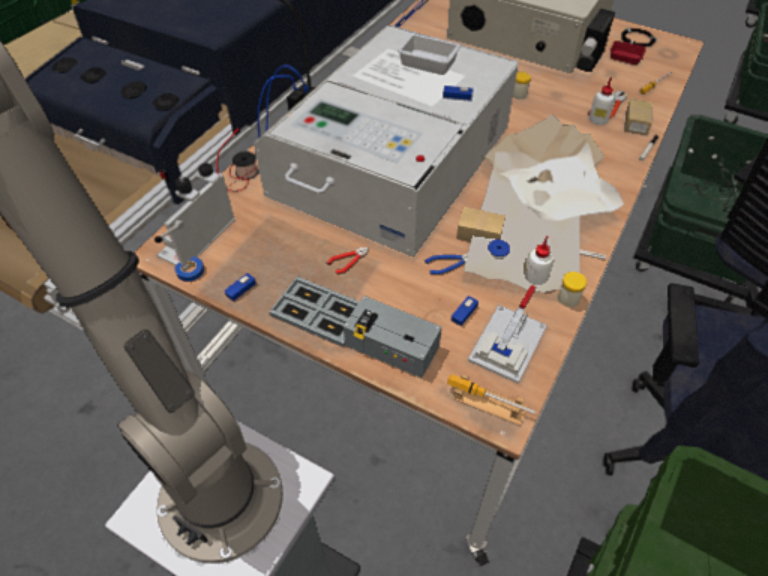

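```bash
python3 - <<'E'
import numpy as np,cv2
a=np.load('last_scene.npz')['im'][:,:,::-1];b=np.load('last_top.npz')['im'][:,:,::-1]
o=np.hstack([cv2.resize(a[180:300,280:380],(500,600),interpolation=cv2.INTER_CUBIC)[:,:],])
t=cv2.resize(b[120:240,290:390],(500,600),interpolation=cv2.INTER_CUBIC)
cv2.imwrite('pics/crop0.png',cv2.resize(np.hstack([o,t]),(800,480)))
s=cv2.resize(a[40:110,260:460],(800,280),interpolation=cv2.INTER_CUBIC)
t=cv2.resize(b[180:250,150:350],(800,280),interpolation=cv2.INTER_CUBIC)
cv2.imwrite('pics/crop1.png',np.vstack([s,t]))
E
```

```text
(no output)
```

View pics/crop0.png

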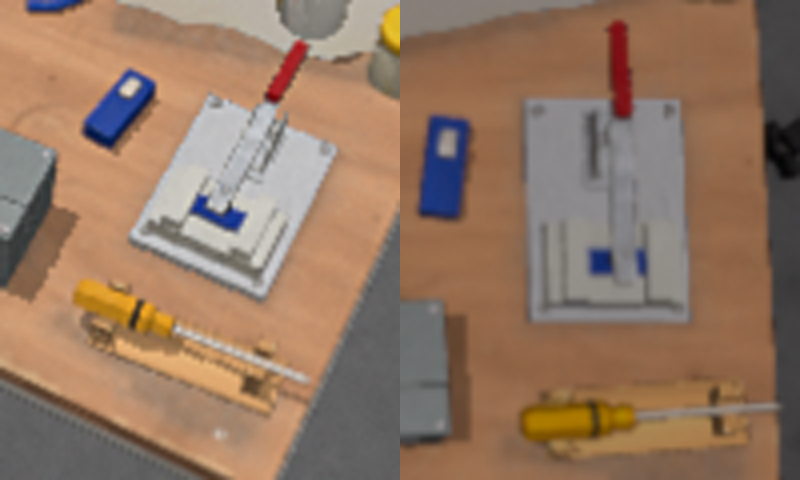

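View pics/crop1.png

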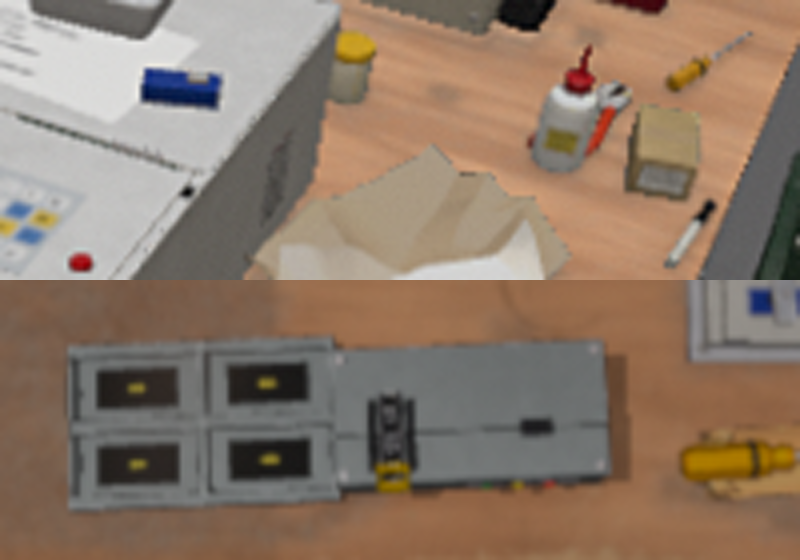

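View pics/wrist0.png

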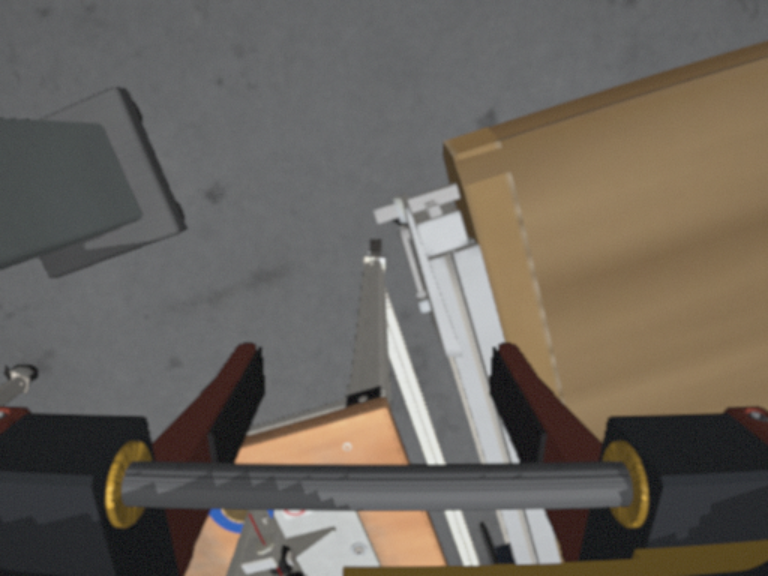

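```bash
cat >> h.py <<'E'
def plan(target,yaw=None,R=None):
    """deltas for target pos; yaw=world angle (deg) of tool x, pointing down"""
    s=env.observe();p=s['tool_pos'];R0=Ro.from_rotvec(s['eef_rot'])
    d=R0.inv().apply(np.array(target)-p)/0.15
    if R is None and yaw is not None:
        best=None
        for k in (0,180):
            a=np.deg2rad(yaw+k);x=np.array([np.cos(a),np.sin(a),0]);z=np.array([0,0,-1.]);y=np.cross(z,x)
            Rk=Ro.from_matrix(np.c_[x,y,z]);m=(R0.inv()*Rk).as_rotvec()
            if best is None or np.linalg.norm(m)<np.linalg.norm(best): best=m
        rv=best
    elif R is not None: rv=(R0.inv()*R).as_rotvec()
    else: rv=np.zeros(3)
    print('pos',np.round(p,4),'t',round(s['t'],2),'grip',round(s['grip_width'],4),'F',np.round(s['force'],1),'yaw x',np.round(np.rad2deg(np.arctan2(*R0.apply([1,0,0])[[1,0]])),1))
    print('delta',np.round(d,3),'rot',np.round(rv/2,4))
E
python3 - <<'E'
from h import *
for c in ['top','scene']:
    K,D,W=cam(c);print(c,np.round(W[:3,3],3),K[0,0])
    z=np.load('last_%s.npz'%c);im,d=z['im'].astype(int),z['d']
    v,u=np.mgrid[0:384,0:512]
    P=pix2w(np.c_[u.ravel(),v.ravel()],d.ravel(),K,D,W).reshape(384,512,3);np.save('P_%s.npy'%c,P)
    blue=(im[...,2]>90)&(im[...,2]>im[...,0]*2)&(im[...,2]>im[...,1]*1.6)&(d>0)&(P[...,0]<0.95)
    n,l,st,ce=cv2.connectedComponentsWithStats(blue.astype(np.uint8))
    for i in range(1,n):
        if st[i,4]>30:
            q=P[l==i]; r=cv2.minAreaRect(q[:,:2].astype(np.float32)*1000); print(st[i],np.round(np.median(q,0),3),np.round(np.percentile(q[:,2],[10,90]),3),r)
    print(np.round(P[(P[...,1]>0.38)&(P[...,1]<0.6)&(P[...,0]>0.35)&(P[...,0]<0.75)&(d>0)][:,2].max(),3))
c=viewer.get_calibration('wrist');print(c)
plan([0.43,0.28,0.3])
E
```

```text
top [ 0.317 -0.075  1.24 ] 425.2057396161058
[290  87  18  16 206] [ 0.829 -0.209  0.032] [0.029 0.035] ((828.7335205078125, -208.1050567626953), (49.577396392822266, 49.24017333984375), 71.39610290527344)
[250 113  24  19  68] [ 0.755 -0.092  0.01 ] [0.007 0.013] ((753.2205200195312, -94.87368774414062), (14.081238746643066, 88.64469909667969), 38.70795440673828)
[259 117  19  23  70] [ 0.725 -0.121  0.01 ] [0.007 0.013] ((726.7085571289062, -119.94693756103516), (15.201468467712402, 89.77152252197266), 52.44318389892578)
[295 150  12  24 167] [ 0.616 -0.21   0.021] [0.018 0.024] ((624.793701171875, -211.71780395507812), (26.37896728515625, 70.54981231689453), 82.68775177001953)
[124 214  14  26 180] [0.422 0.283 0.022] [0.019 0.025] ((428.67266845703125, 282.6424560546875), (28.031911849975586, 71.28923797607422), 79.31572723388672)
[ 71 221  22  22 184] [0.406 0.421 0.018] [0.015 0.021] ((412.8732604980469, 425.9588317871094), (57.31513977050781, 64.47008514404297), 62.33781051635742)
0.233
scene [-0.219 -0.49   1.155] 415.72819708441
[326 160  14  11 114] [ 0.828 -0.212  0.032] [
[... 870 characters left out ...]
26518630981445), 1.2735625505447388)
0.227
{'fx': 309.78502007212785, 'fy': 309.78502007212785, 'cx': 251.00804487984885, 'cy': 193.79600412481594, 'D': array([-0.07055747,  0.        ,  0.        ,  0.        ,  0.        ]), 'hand_eye': array([[ 9.99999675e-01,  6.15521074e-04, -5.20127786e-04,
         7.26262504e-05],
       [-4.30923725e-04,  9.53847547e-01,  3.00290978e-01,
        -8.34080873e-02],
       [ 6.80958038e-04, -3.00290656e-01,  9.53847503e-01,
        -1.61369378e-01],
       [ 0.00000000e+00,  0.00000000e+00,  0.00000000e+00,
         1.00000000e+00]])}
pos [0.2122 0.6408 0.2227] t 0.95 grip 0.0877 F [-0.2  0.7  0.4] yaw x 71.7
delta [-1.827  2.135 -0.516] rot [0. 0. 0.]
```

Call:
send_rows --pt "0 0 -0.3 0 0 0 1" --pt "0 0 -0.7 0 0 0 1" --pt "-0.3 0.33 -0.7 0 0 0.1 1" --pt "-0.6 0.66 -0.7 0 0 0.2 1" --pt "-0.9 1 -0.7 0 0 0.3 1" --pt "-0.9 1 -0.7 0 0 0.36 1" --pt "-0.9 1 -0.7 0 0 0.36 1"

```text
t: 1.65
tool_pos: [0.3174, 0.4591, 0.3287]
eef_rot: [3.037, 0.8, 0.003]
force: [-0.4, 0.8, 1.0]
grip_width: 0.0877
```

```bash
python3 - <<'E'
from h import *
print(env.observe()['qpos'])
plan([0.35,0.18,0.32],yaw=-6)
plan([0.43,0.28,0.3],yaw=-11)
E
```

```text
[-1.25498374  0.1965892   0.20840991  1.71367508 -0.04046708  1.23530019
 -0.52216927]
pos [0.3174 0.4591 0.3287] t 1.65 grip 0.0877 F [-0.4  0.8  1. ] yaw x 29.5
delta [-0.727  1.726  0.06 ] rot [ 0.0006 -0.001   0.3099]
pos [0.3174 0.4591 0.3287] t 1.65 grip 0.0877 F [-0.4  0.8  1. ] yaw x 29.5
delta [0.065 1.409 0.194] rot [ 0.0005 -0.001   0.3535]
```

Call:
send_rows --pt "0.02 0.33 0.0 0 0 0.07 1" --pt "0.04 0.66 0 0 0 0.14 1" --pt "0.06 1 0 0 0 0.21 1" --pt "0.06 1 0 0 0 0.28 1" --pt "0.06 1 0 0 0 0.35 1" --pt "0.06 1 0 0 0 0.35 1" --pt "0.06 1 0 0 0 0.35 1"

```text
t: 2.35
tool_pos: [0.3957, 0.3409, 0.3277]
eef_rot: [-3.131, 0.258, 0.0]
force: [-0.9, -0.1, 0.3]
grip_width: 0.0876
```

```bash
python3 - <<'E'
from h import *
im,d,s=snap('wrist','pics/w1.png')
print(s['qpos'])
for q in ['block_1','magazine']: print(q,[(np.round(x['point'],4).tolist(),round(x['confidence'],2)) for x in finder.tip_of('wrist',q)][:6])
plan([0.43,0.28,0.25],yaw=-11)
E
```

```text
[-1.15007098  0.13060256  0.35902241  1.79951638 -0.04882781  1.22002104
 -0.9417274 ]
block_1 [([0.426, 0.2827, 0.0031], 0.73)]
magazine [([0.4615, 0.0806, 0.0007], 0.89)]
pos [0.3956 0.341  0.3276] t 2.5 grip 0.0878 F [0.1 0.1 0.7] yaw x -9.5
delta [0.293 0.363 0.517] rot [0.    0.    0.013]
```

View pics/w1.png

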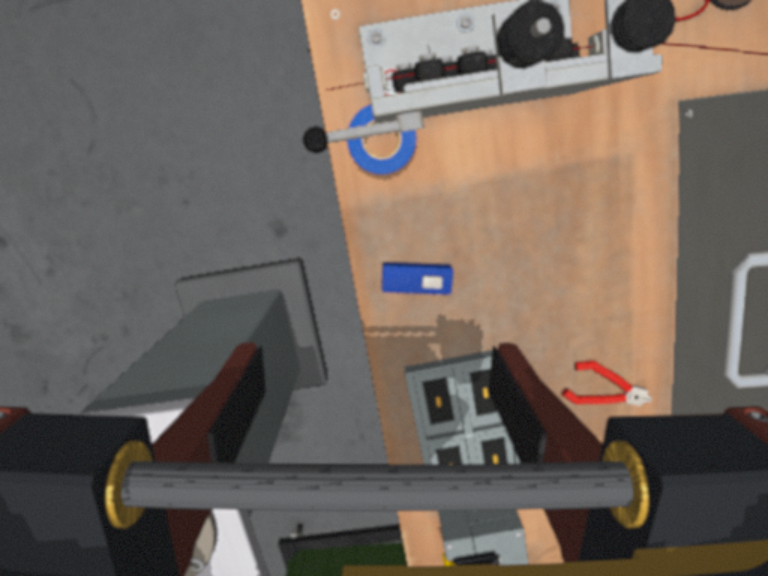

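```bash
cat >> h.py <<'E'
def wpoints(fn='last_wrist.npz',c='wrist'):
    z=np.load(fn);K,D,W=cam(c,dict(tool_pos=z['p'],eef_rot=z['r']))
    v,u=np.mgrid[0:384,0:512]
    P=pix2w(np.c_[u.ravel(),v.ravel()],z['d'].ravel(),K,D,W).reshape(384,512,3)
    return z['im'].astype(int),z['d'],P,(K,D,W)
def blocks(fn='last_wrist.npz',c='wrist',zr=None):
    im,d,P,C=wpoints(fn,c)
    blue=((im[...,2]>90)&(im[...,2]>im[...,0]*2)&(im[...,2]>im[...,1]*1.6)).astype(np.uint8)
    blue=cv2.morphologyEx(blue,cv2.MORPH_CLOSE,np.ones((9,9),np.uint8))
    n,l,st,ce=cv2.connectedComponentsWithStats(blue)
    for i in range(1,n):
        if st[i,4]<150: continue
        q=P[(l==i)&(d>0)];zt=np.percentile(q[:,2],60)
        vv,uu=np.nonzero(l==i)
        Q=pixplane(np.c_[uu,vv],zt,*C)
        r=cv2.minAreaRect((Q[:,:2]*1000).astype(np.float32))
        (cx,cy),(w,h),a=r
        if w<h: a-=90
        print(st[i],'ztop',round(zt,4),'c',round(cx,1),round(cy,1),'size',round(w,1),round(h,1),'long yaw',round(a,1))
E
python3 - <<'E'
from h import *
blocks()
E
```

```text
[232  88  44  28 510] ztop 0.0176 c 413.1 413.9 size 35.5 63.1 long yaw -1.8
[255 176  46  20 689] ztop 0.0214 c 428.4 284.2 size 29.6 71.2 long yaw -11.6
```

```bash
python3 - <<'E'
from h import *
plan([0.428,0.284,0.19],yaw=78.4)
R0=Ro.from_rotvec(env.observe()['eef_rot']);
E
```

```text
pos [0.3956 0.341  0.3276] t 2.5 grip 0.0878 F [0.1 0.1 0.7] yaw x -9.5
delta [0.276 0.339 0.917] rot [-0.000e+00  1.000e-04 -7.672e-01]
```

Call:
send_rows --pt "0.1 0.12 0.15 0 0 -0.075 1" --pt "0.2 0.24 0.3 0 0 -0.15 1" --pt "0.276 0.339 0.45 0 0 -0.225 1" --pt "0.276 0.339 0.6 0 0 -0.3 1" --pt "0.276 0.339 0.75 0 0 -0.375 1" --pt "0.276 0.339 0.917 0 0 -0.45 1" --pt "0.276 0.339 0.917 0 0 -0.525 1" --pt "0.276 0.339 0.917 0 0 -0.6 1" --pt "0.276 0.339 0.917 0 0 -0.675 1" --pt "0.276 0.339 0.917 0 0 -0.767 1" --pt "0.276 0.339 0.917 0 0 -0.767 1" --pt "0.276 0.339 0.917 0 0 -0.767 1"

```text
t: 3.7
tool_pos: [0.4281, 0.2838, 0.1901]
eef_rot: [-2.436, -1.983, -0.0]
force: [-0.1, 0.2, -0.0]
grip_width: 0.088
```

```bash
python3 - <<'E'
from h import *
im,d,s=snap('wrist','pics/w2.png')
blocks()
for q in ['block_1']: print(q,[(np.round(x['point'],4).tolist(),round(x['confidence'],2)) for x in finder.tip_of('wrist',q)][:6])
plan([0.428,0.284,0.013],yaw=78.4)
E
```

```text
[ 348  106   61   60 1555] ztop 0.0175 c 411.5 424.8 size 60.8 65.2 long yaw -32.4
[ 237  142   26   65 1343] ztop 0.0214 c 426.7 282.4 size 27.3 72.2 long yaw -11.7
block_1 [([0.4241, 0.2793, 0.0042], 0.84)]
pos [0.4281 0.2837 0.1901] t 3.8 grip 0.0877 F [ 0.4 -0.  -0.3] yaw x 78.2
delta [ 2.000e-03 -1.000e-03  1.181e+00] rot [-0.     -0.     -0.0018]
```

View pics/w2.png

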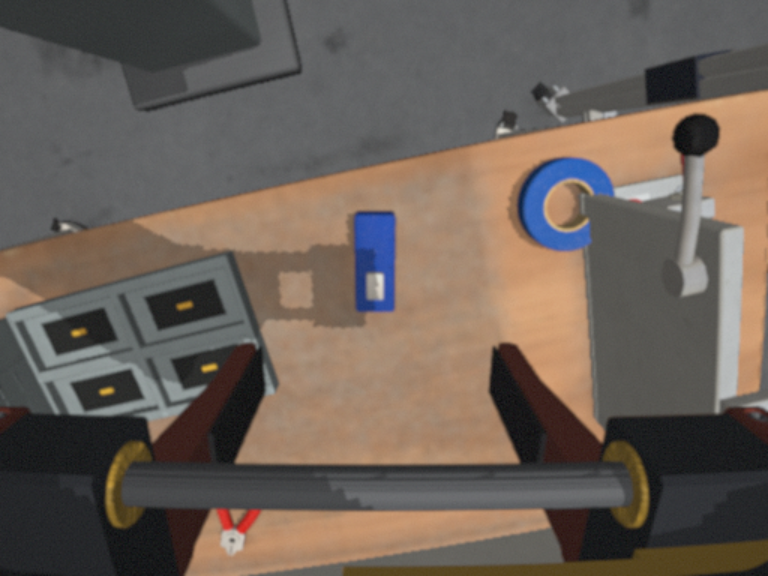

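```bash
python3 - <<'E'
from h import *
im,d,P,C=wpoints()
ok=(d>0.22)&(P[...,2]>0.05)&(P[...,2]<0.3)&(P[...,1]>0.3)
v,u=np.nonzero(ok);sel=(v<260)
q=P[ok][sel];print(len(q),np.round(np.percentile(q,[0,1,50,99],axis=0),3))
E
```

```text
6798 [[0.385 0.429 0.05 ]
 [0.409 0.43  0.051]
 [0.464 0.442 0.096]
 [0.536 0.478 0.15 ]]
```

Call:
send_rows --pt "0 0 0.3 0 0 0 1" --pt "0 0 0.6 0 0 0 1" --pt "0 0 0.9 0 0 0 1" --pt "0 0 1 0 0 0 1" --pt "0 0 1 0 0 0 1"

```text
t: 4.3
tool_pos: [0.4265, 0.2825, 0.0377]
eef_rot: [2.438, 1.981, -0.008]
force: [-0.1, 0.2, 0.8]
grip_width: 0.0877
```

Call:
send_rows --pt "0 0 0.1 0 0 0 1" --pt "0 0 0.185 0 0 0 1" --pt "0 0 0.185 0 0 0 -0.2" --pt "0 0 0.185 0 0 0 -0.6" --pt "0 0 0.185 0 0 0 -1" --pt "0 0 0.185 0 0 0 -1" --pt "0 0 0.185 0 0 0 -1" --pt "0 0 0.185 0 0 0 -1" --pt "0 0 0.185 0 0 0 -1" --newtons 25

```text
t: 5.2
tool_pos: [0.4281, 0.2837, 0.0125]
eef_rot: [-2.438, -1.981, -0.0]
force: [0.7, 0.0, -0.1]
grip_width: 0.0352
```

```bash
python3 - <<'E'
from h import *
plan([0.428,0.284,0.2],yaw=78.4)
E
```

```text
pos [0.4281 0.2837 0.0125] t 5.2 grip 0.0352 F [ 0.7  0.  -0.1] yaw x 78.2
delta [ 2.00e-03 -1.00e-03 -1.25e+00] rot [ 0.     -0.0001 -0.0017]
```

Call:
send_rows --pt "0 0 0 0 0 0 -1" --pt "0 0 0 0 0 0 -1" --pt "0 0 0 0 0 0 -1" --pt "0 0 -0.2 0 0 0 -1" --pt "0 0 -0.5 0 0 0 -1" --pt "0 0 -0.8 0 0 0 -1" --pt "0 0 -0.8 0 0 0 -1"

```text
t: 5.9
tool_pos: [0.4312, 0.2858, 0.1376]
eef_rot: [-2.438, -1.981, -0.016]
force: [1.2, -0.4, -0.4]
grip_width: 0.0295
```

```bash
python3 - <<'E'
from h import *
im,d,s=snap('wrist','pics/w3.png')
for c in ('wrist','top'):
  if c=='top': snap('top','pics/t3.png')
  for q in ['magazine','station','wheel_top']: print(c,q,[(np.round(x['point'],4).tolist(),round(x['confidence'],2)) for x in finder.tip_of(c,q)][:6])
plan([0.494,0.13,0.2],yaw=2)
E
```

```text
wrist magazine [([0.4629, 0.0803, 0.002], 0.63)]
wrist station []
wrist wheel_top []
top magazine [([0.4671, 0.0801, -0.0041], 0.56)]
top station [([0.4613, -0.017, -0.0045], 0.74), ([0.4886, -0.1221, 0.0469], 0.24)]
top wheel_top [([0.4486, -0.0598, 0.0933], 0.83)]
pos [0.4274 0.283  0.131 ] t 6.3 grip 0.0295 F [-0.1  0.3 -1.7] yaw x 78.2
delta [-0.909  0.642 -0.459] rot [1.000e-04 1.400e-03 6.651e-01]
```

View pics/w3.png

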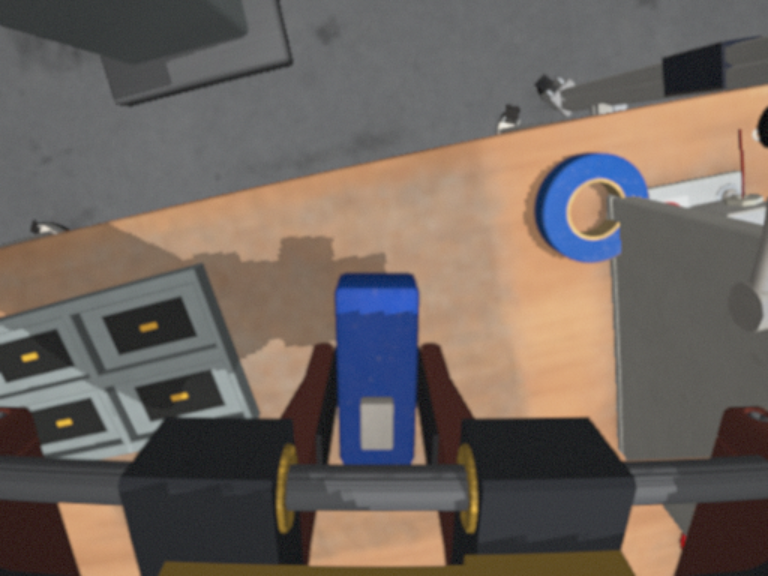

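```bash
cat >> h.py <<'E'
def marks(fn='last_wrist.npz',c='wrist'):
    im,d,P,C=wpoints(fn,c)
    y=((im[...,0]>150)&(im[...,1]>110)&(im[...,2]<90)).astype(np.uint8)
    n,l,st,ce=cv2.connectedComponentsWithStats(y)
    for i in range(1,n):
        if st[i,4]<8 or st[i,4]>400: continue
        q=np.median(P[(l==i)],0)
        print(st[i],'plane8',np.round(pixplane(ce[i],0.008,*C),4),'depth',np.round(q,4))
E
python3 - <<'E'
from h import *
marks()
print('top');marks('last_top.npz','top')
im,d,P,C=wpoints()
z=np.load('last_wrist.npz')
blue=((im[...,2]>90)&(im[...,2]>im[...,0]*2)&(im[...,2]>im[...,1]*1.6));blue[:,330:]=0;blue[:,:200]=0
q=P[blue];q=Ro.from_rotvec(z['r']).inv().apply(q-z['p'])
print(np.round(np.percentile(q,[0,2,50,98,100],axis=0),4))
E
```

```text
[350 112  16  40 100] plane8 [[0.4006 0.3925 0.008 ]] depth [ 0.4022  0.3938 -0.0007]
[353 153  16  17  42] plane8 [[0.429  0.3939 0.008 ]] depth [ 0.4309  0.3958 -0.0008]
[ 94 215  10   5  32] plane8 [[0.4329 0.1272 0.008 ]] depth [0.4328 0.1273 0.0085]
[ 15 235  10   6  42] plane8 [[0.4371 0.0313 0.008 ]] depth [0.4371 0.0315 0.0083]
[115 262  10   5  35] plane8 [[0.4889 0.1303 0.008 ]] depth [0.4888 0.1311 0.0083]
[ 38 279  10   6  42] plane8 [[0.4932 0.0337 0.008 ]] depth [0.493  0.034  0.0084]
[187 312   3   5   9] plane8 [[0.5657 0.1849 0.008 ]] depth [0.3963 0.2761 0.2344]
[185 326   3  22  42] plane8 [[0.5973 0.1742 0.008 ]] depth [0.4006 0.2751 0.2378]
[314 326   4  24  64] plane8 [[0.63   0.3236 0.008 ]] depth [0.4072 0.3065 0.2379]
[218 377  18   1  18] plane8 [[0.6705 0.2055 0.008 ]] depth [0.4101 0.2835 0.243 ]
[272 377  16   1  16] plane8 [[0.6847 0.2706 0.008 ]] depth [0.4128 0.296  0.2428]
top
[ 54   0   8  16 100] plane8 [[1.1578 0.5811 0.008 ]] depth [ 1.1625e+00  5.8560e-01 -2.0000e-04]
[53 19  4  4  9] plane8 [[1.1082 0.5854 0.008 ]] depth [ 1.1148e+00  5.8960e-01
[... 3829 characters left out ...]
227 -0.4457  0.008 ]] depth [ 0.4229 -0.4483 -0.0007]
[328 230   4   3   9] plane8 [[ 0.4197 -0.2937  0.008 ]] depth [ 0.4179 -0.2916  0.0249]
[ 29 239   9  11  80] plane8 [[0.3755 0.5801 0.008 ]] depth [3.759e-01 5.838e-01 3.000e-04]
[236 238  13   6  41] plane8 [[ 0.3903 -0.0418  0.008 ]] depth [ 3.904e-01 -4.300e-02 -2.000e-04]
[250 238  13   3  34] plane8 [[ 0.3962 -0.0794  0.008 ]] depth [ 3.965e-01 -7.780e-02 -3.000e-04]
[365 239  20  12 118] plane8 [[ 0.3751 -0.4319  0.008 ]] depth [ 0.3731 -0.4374 -0.0005]
[[-1.450e-02 -8.340e-02 -1.614e-01]
 [-1.360e-02 -3.720e-02 -1.020e-02]
 [ 1.000e-04 -1.140e-02 -8.800e-03]
 [ 1.360e-02  3.390e-02 -4.300e-03]
 [ 1.460e-02  3.620e-02  2.000e-03]]
```

```bash
python3 - <<'E'
from h import *
plan([0.489,0.1305,0.12],yaw=2.6)
E
```

```text
pos [0.4274 0.283  0.131 ] t 6.3 grip 0.0295 F [-0.1  0.3 -1.7] yaw x 78.2
delta [-0.912  0.61   0.075] rot [1.000e-04 1.400e-03 6.598e-01]
```

Call:
send_rows --pt "-0.1 0.07 0 0 0 0.07 -1" --pt "-0.2 0.14 0 0 0 0.14 -1" --pt "-0.35 0.23 0 0 0 0.21 -1" --pt "-0.5 0.33 0 0 0 0.28 -1" --pt "-0.65 0.43 0 0 0 0.35 -1" --pt "-0.8 0.53 0 0 0 0.42 -1" --pt "-0.912 0.61 0 0 0 0.5 -1" --pt "-0.912 0.61 0 0 0 0.57 -1" --pt "-0.912 0.61 0 0 0 0.66 -1" --pt "-0.912 0.61 0.075 0 0 0.66 -1" --pt "-0.912 0.61 0.075 0 0 0.66 -1" --pt "-0.912 0.61 0.075 0 0 0.66 -1"

```text
t: 7.5
tool_pos: [0.4891, 0.1309, 0.1202]
eef_rot: [3.14, 0.076, -0.003]
force: [0.7, -0.6, -0.4]
grip_width: 0.0299
```

```bash
python3 - <<'E'
from h import *
im,d,s=snap('wrist','pics/w4.png')
marks()
plan([0.489,0.1305,0.022],yaw=2.6)
E
```

```text
[189 186   5  13  62] plane8 [[0.4329 0.1267 0.008 ]] depth [0.433  0.1267 0.0083]
[314 321   3  11  21] plane8 [[ 0.5658 -0.021   0.008 ]] depth [0.5031 0.1607 0.2197]
[185 333   5  21  44] plane8 [[ 0.4257 -0.0505  0.008 ]] depth [0.4717 0.1556 0.2208]
[315 333   3   9  22] plane8 [[ 0.5686 -0.0347  0.008 ]] depth [0.5035 0.1588 0.2207]
[280 342  12  11  65] plane8 [[ 0.5357 -0.0497  0.008 ]] depth [ 5.376e-01 -5.750e-02 -5.000e-04]
pos [0.4894 0.131  0.1206] t 7.55 grip 0.0297 F [-0.1  0.9 -1.4] yaw x 2.7
delta [-0.002  0.003  0.657] rot [0.0003 0.0005 0.0011]
```

View pics/w4.png

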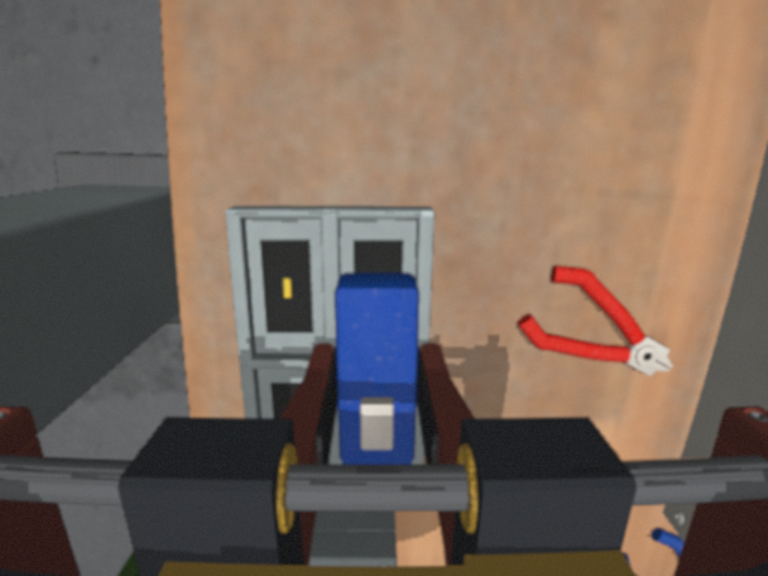

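Call:
send_rows --pt "0 0 0.2 0 0 0 -1" --pt "0 0 0.4 0 0 0 -1" --pt "0 0 0.55 0 0 0 -1" --pt "0 0 0.62 0 0 0 -1" --pt "0 0 0.65 0 0 0 -1" --pt "0 0 0.655 0 0 0 -1" --pt "0 0 0.66 0 0 0 -1" --pt "0 0 0.66 0 0 0 -1"

```text
t: 8.35
tool_pos: [0.4904, 0.1313, 0.0229]
eef_rot: [-3.14, -0.071, -0.002]
force: [-0.7, 1.0, -0.4]
grip_width: 0.0298
```

Call:
send_rows --pt "0 0 0.005 0 0 0 -1" --pt "0 0 0.01 0 0 0 -1" --pt "0 0 0.01 0 0 0 -1"

```text
t: 8.65
tool_pos: [0.4898, 0.1311, 0.0207]
eef_rot: [-3.141, -0.071, -0.0]
force: [-0.9, 0.1, -0.3]
grip_width: 0.0299
```

Call:
send_rows --pt "0 0 0 0 0 0 0.2" --pt "0 0 0 0 0 0 0.2" --pt "0 0 0 0 0 0 0.2" --pt "0 0 0 0 0 0 0.2" --pt "0 0 -0.2 0 0 0 0.2" --pt "0 0 -0.5 0 0 0 0.2" --pt "0 0 -0.8 0 0 0 0.4" --pt "0 0 -1 0 0 0 1" --pt "0 0 -1 0 0 0 1"

```text
t: 9.55
tool_pos: [0.4923, 0.1318, 0.1745]
eef_rot: [-3.137, -0.07, -0.011]
force: [0.3, 1.0, -0.2]
grip_width: 0.0734
```

```bash
python3 - <<'E'
from h import *
im,d,s=snap('wrist','pics/w5.png')
blocks()
snap('top','pics/t5.png');blocks('last_top.npz','top')
for q in ['block_1']: print(q,[(np.round(x['point'],4).tolist(),round(x['confidence'],2)) for x in finder.tip_of('top',q)][:6])
plan([0.6265,-0.2105,0.19],yaw=82.5)
plan([0.54,-0.03,0.25],yaw=45)
E
```

```text
[ 234  146   27   71 1597] ztop 0.0294 c 488.5 131.1 size 27.1 74.5 long yaw -86.9
[290  87  18  16 218] ztop 0.0321 c 828.6 -208.8 size 50.4 49.3 long yaw 42.9
[250 113  28  27 227] ztop 0.0094 c 739.9 -107.3 size 54.8 88.0 long yaw -46.1
[295 150  12  24 212] ztop 0.0228 c 623.7 -211.6 size 26.4 71.3 long yaw -7.1
[178 201  18  10 152] ztop 0.0314 c 489.3 119.6 size 26.3 49.2 long yaw -88.5
[ 71 221  22  22 208] ztop 0.019 c 412.8 425.6 size 56.8 64.6 long yaw -28.0
block_1 [([0.6278, -0.2133, -0.0036], 0.71), ([0.4897, 0.1312, 0.0092], 0.64)]
pos [0.489  0.131  0.1699] t 9.7 grip 0.0849 F [ 0.3 -0.2  0.4] yaw x 2.6
delta [ 0.812  2.316 -0.135] rot [-4.000e-04  4.000e-04 -6.973e-01]
pos [0.489  0.131  0.1699] t 9.7 grip 0.0849 F [ 0.3 -0.2  0.4] yaw x 2.6
delta [ 0.29   1.088 -0.535] rot [-2.000e-04  5.000e-04 -3.701e-01]
```

View pics/w5.png

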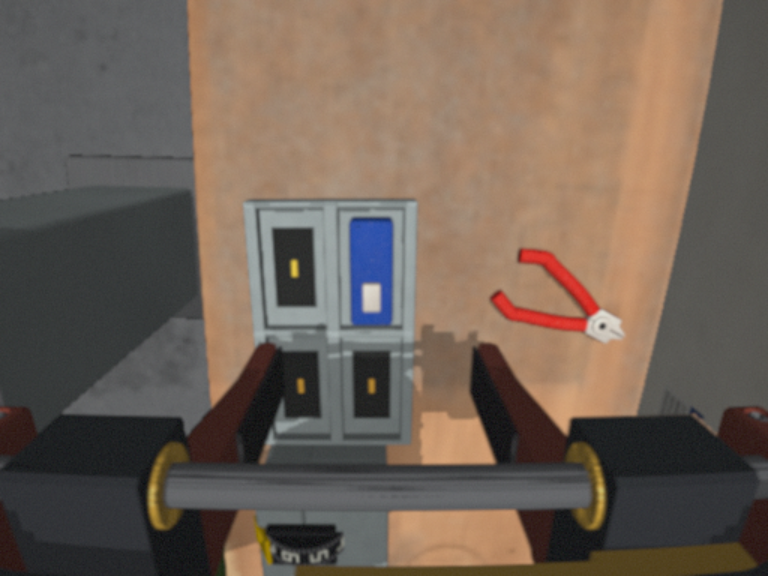

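View pics/t5.png

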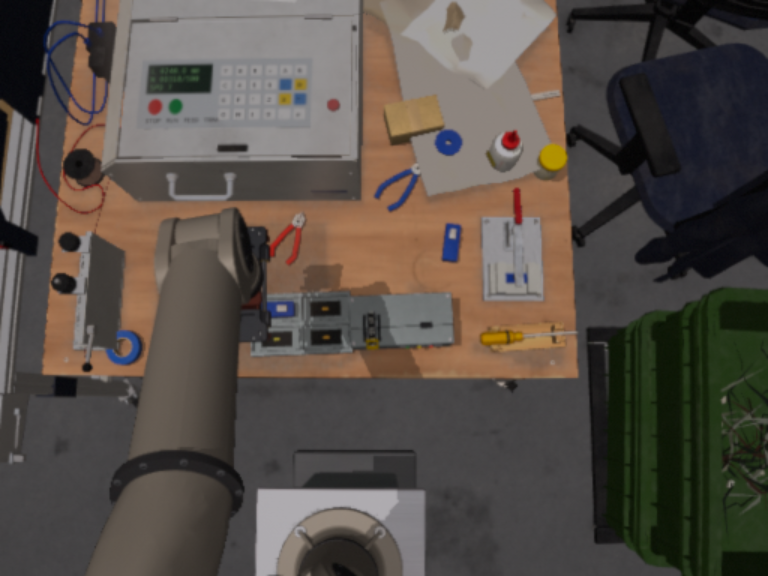

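```bash
python3 - <<'E'
from h import *
for c in ('top','scene'):
    if c=='scene': snap('scene','pics/s5.png')
    im,d,P,C=wpoints('last_%s.npz'%c,c)
    for x0 in np.arange(0.48,0.76,0.03):
        m=(P[...,0]>x0)&(P[...,0]<x0+.03)&(P[...,1]>-.42)&(P[...,1]<-.24)&(d>0)
        q=P[m]; h=q[q[:,2]>0.05]
        print(c,round(x0,2),np.round(q[:,2].max(),3), 'y>5cm', np.round([h[:,1].min(),h[:,1].max()],3) if len(h) else None, np.round(q[q[:,2]>0.01][:,1].max(),3) if (q[:,2]>0.01).any() else None)
E
```

```text
top 0.48 0.018 y>5cm None -0.277
top 0.51 0.075 y>5cm [-0.34  -0.324] -0.274
top 0.54 0.075 y>5cm [-0.341 -0.306] -0.274
top 0.57 0.074 y>5cm [-0.34  -0.324] -0.275
top 0.6 0.074 y>5cm [-0.34 -0.32] -0.276
top 0.63 0.091 y>5cm [-0.346 -0.319] -0.274
top 0.66 0.091 y>5cm [-0.34  -0.325] -0.275
top 0.69 0.084 y>5cm [-0.34  -0.326] -0.285
top 0.72 0.033 y>5cm None -0.241
top 0.75 0.09 y>5cm [-0.419 -0.295] -0.24
scene 0.48 0.019 y>5cm None -0.278
scene 0.51 0.076 y>5cm [-0.344 -0.299] -0.276
scene 0.54 0.074 y>5cm [-0.344 -0.328] -0.276
scene 0.57 0.075 y>5cm [-0.344 -0.327] -0.276
scene 0.6 0.075 y>5cm [-0.349 -0.323] -0.277
scene 0.63 0.091 y>5cm [-0.348 -0.324] -0.277
scene 0.66 0.088 y>5cm [-0.343 -0.33 ] -0.277
scene 0.69 0.082 y>5cm [-0.343 -0.33 ] -0.33
scene 0.72 0.033 y>5cm None -0.24
scene 0.75 0.09 y>5cm [-0.42  -0.302] -0.24
```

Call:
send_rows --pt "0.05 0.1 -0.2 0 0 -0.05 1" --pt "0.1 0.35 -0.3 0 0 -0.12 1" --pt "0.2 0.65 -0.3 0 0 -0.19 1" --pt "0.3 0.9 -0.3 0 0 -0.26 1" --pt "0.35 1 -0.3 0 0 -0.33 0.36" --pt "0.35 1 -0.3 0 0 -0.35 0.36" --pt "0.35 1 -0.3 0 0 -0.35 0.36"

```text
t: 10.45
tool_pos: [0.5482, -0.0175, 0.2138]
eef_rot: [-2.927, -1.141, 0.005]
force: [-0.1, 0.6, -0.6]
grip_width: 0.0674
```

```bash
python3 - <<'E'
from h import *
plan([0.625,-0.211,0.22],yaw=82.9)
E
```

```text
pos [ 0.5482 -0.0175  0.2138] t 10.45 grip 0.0674 F [-0.1  0.6 -0.6] yaw x 42.6
delta [-0.496  1.296 -0.042] rot [-0.0012  0.0011 -0.3518]
```

Call:
send_rows --pt "-0.1 0.25 -0.03 0 0 -0.07 0.36" --pt "-0.22 0.55 -0.03 0 0 -0.14 0.36" --pt "-0.33 0.85 -0.03 0 0 -0.21 0.36" --pt "-0.4 1 -0.03 0 0 -0.28 0.36" --pt "-0.4 1 -0.03 0 0 -0.352 0.36" --pt "-0.4 1 -0.03 0 0 -0.352 0.36" --pt "-0.4 1 -0.03 0 0 -0.352 0.36"

```text
t: 11.15
tool_pos: [0.6061, -0.1661, 0.219]
eef_rot: [-2.354, -2.077, 0.001]
force: [0.8, 1.1, -0.3]
grip_width: 0.0596
```

```bash
python3 - <<'E'
from h import *
im,d,s=snap('wrist','pics/w6.png')
blocks()
print([(np.round(x['point'],4).tolist(),round(x['confidence'],2)) for x in finder.tip_of('wrist','block_1')])
plan([0.625,-0.211,0.1],yaw=82.9)
E
```

```text
[474  24  38  31 749] ztop 0.0292 c 490.0 115.2 size 28.1 45.0 long yaw -87.5
[ 90 135  22  16 214] ztop 0.0378 c 549.6 -328.6 size 22.1 16.7 long yaw 89.8
[ 202  161   25   57 1054] ztop 0.0214 c 624.5 -213.2 size 27.4 70.8 long yaw -7.2
[278 233  29  53 455] ztop 0.0095 c 741.1 -118.0 size 37.2 79.5 long yaw -26.2
[([0.4798, 0.1302, 0.0116], 0.93), ([0.6269, -0.2168, 0.0008], 0.62)]
pos [ 0.6064 -0.1659  0.2196] t 11.25 grip 0.0599 F [-0.3 -0.1  0.2] yaw x 82.9
delta [-0.283  0.161  0.797] rot [-0.0005 -0.0003  0.0004]
```

View pics/w6.png

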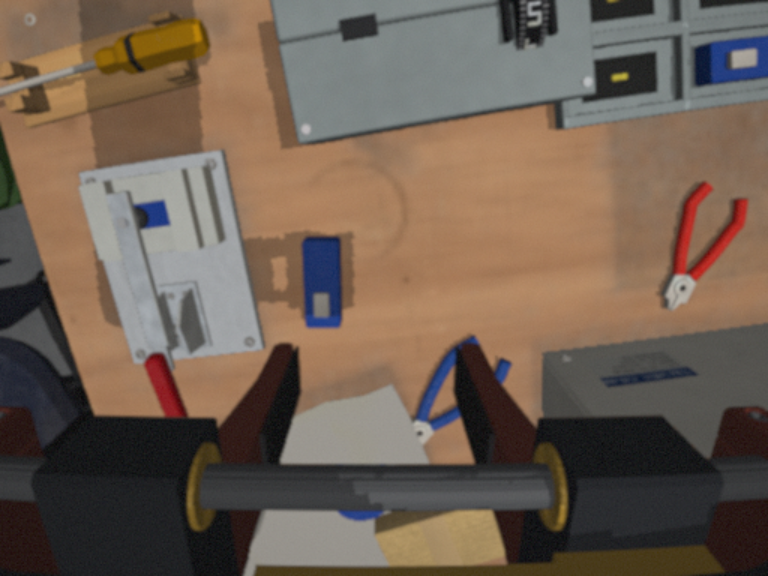

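Call:
send_rows --pt "-0.15 0.08 0.15 0 0 0 0.36" --pt "-0.293 0.161 0.3 0 0 0 0.36" --pt "-0.293 0.161 0.5 0 0 0 0.36" --pt "-0.293 0.161 0.7 0 0 0 0.36" --pt "-0.293 0.161 0.797 0 0 0 0.36" --pt "-0.293 0.161 0.797 0 0 0 0.36"

```text
t: 11.85
tool_pos: [0.6239, -0.2125, 0.0985]
eef_rot: [-2.35, -2.08, 0.004]
force: [0.1, 0.0, 0.4]
grip_width: 0.0595
```

```bash
python3 - <<'E'
from h import *
im,d,s=snap('wrist','pics/w7.png')
blocks()
plan([0.625,-0.2125,0.0125],yaw=82.9)
E
```

```text
[ 61 120  36  27 552] ztop 0.0378 c 549.6 -329.1 size 23.6 17.6 long yaw 90.0
[ 233  161   35   84 2359] ztop 0.0213 c 624.0 -213.5 size 27.1 72.0 long yaw -7.8
[359 253  35  25 299] ztop 0.0095 c 703.0 -105.8 size 10.6 35.7 long yaw -57.4
pos [ 0.625  -0.2131  0.1003] t 11.9 grip 0.0598 F [ 1.  -0.1  1. ] yaw x 83.0
delta [0.004 0.    0.585] rot [-0.0006 -0.0001  0.0011]
```

View pics/w7.png

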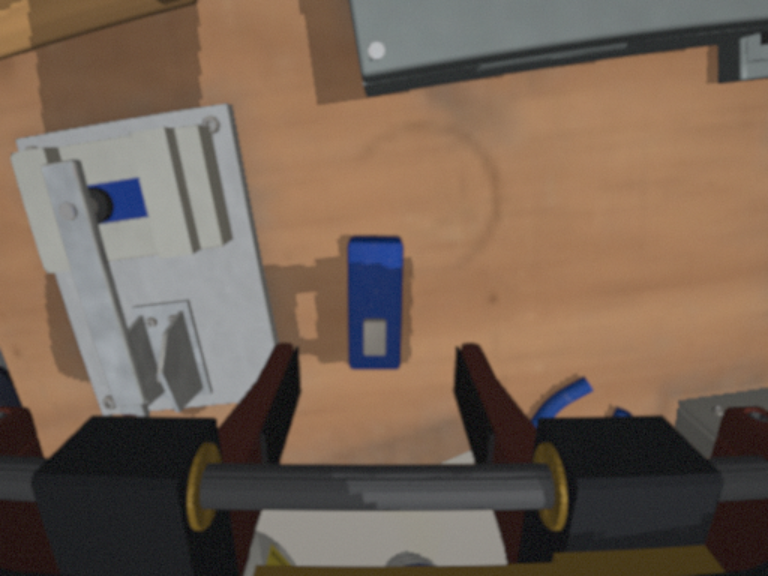

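Well aligned (block at px ~375,300 centred between fingers). Descend and grip.

Call:
send_rows --pt "0 0 0.2 0 0 0 0.36" --pt "0 0 0.4 0 0 0 0.36" --pt "0 0 0.54 0 0 0 0.36" --pt "0 0 0.585 0 0 0 0.36" --pt "0 0 0.585 0 0 0 0.36" --pt "0 0 0.585 0 0 0 -1" --pt "0 0 0.585 0 0 0 -1" --pt "0 0 0.585 0 0 0 -1" --pt "0 0 0.585 0 0 0 -1" --pt "0 0 0.585 0 0 0 -1" --pt "0 0 0.585 0 0 0 -1" --pt "0 0 0.585 0 0 0 -1" --pt "0 0 0.585 0 0 0 -1" --pt "0 0 0.585 0 0 0 -1"

```text
t: 13.3
tool_pos: [0.6255, -0.2141, 0.0135]
eef_rot: [2.352, 2.082, 0.001]
force: [-0.8, 0.9, 5.6]
grip_width: 0.03
```

Call:
send_rows --pt "0 0 0 0 0 0 -1" --pt "0 0 -0.2 0 0 0 -1" --pt "0 0 -0.5 0 0 0 -1" --pt "0 0 -0.8 0 0 0 -1" --pt "0 0 -1 0 0 0 -1" --pt "0 0 -1 0 0 0 -1"

```text
t: 13.9
tool_pos: [0.6277, -0.2153, 0.1677]
eef_rot: [2.348, 2.077, 0.007]
force: [0.4, -0.0, -0.5]
grip_width: 0.0299
```

```bash
python3 - <<'E'
from h import *
plan([0.53,-0.05,0.22],yaw=45)
plan([0.493,0.034,0.22],yaw=2.6)
E
```

```text
pos [ 0.6277 -0.2153  0.1677] t 13.9 grip 0.0299 F [ 0.4 -0.  -0.5] yaw x 83.0
delta [ 1.014 -0.778 -0.356] rot [ 0.004  -0.0009  0.3316]
pos [ 0.6277 -0.2153  0.1677] t 13.9 grip 0.0299 F [ 0.4 -0.  -0.5] yaw x 83.0
delta [ 1.54  -1.091 -0.359] rot [ 0.0037 -0.0024  0.7016]
```

Call:
send_rows --pt "0.1 -0.08 -0.2 0 0 0.06 -1" --pt "0.3 -0.23 -0.3 0 0 0.13 -1" --pt "0.5 -0.38 -0.3 0 0 0.2 -1" --pt "0.75 -0.57 -0.3 0 0 0.27 -1" --pt "0.95 -0.72 -0.3 0 0 0.33 -1" --pt "1 -0.77 -0.3 0 0 0.33 -1" --pt "1 -0.77 -0.3 0 0 0.33 -1"

```text
t: 14.6
tool_pos: [0.5276, -0.0494, 0.2069]
eef_rot: [-2.896, -1.214, 0.002]
force: [0.3, 0.3, -1.2]
grip_width: 0.0297
```

```bash
python3 - <<'E'
from h import *
plan([0.493,0.034,0.15],yaw=2.6)
E
```

```text
pos [ 0.5276 -0.0494  0.2069] t 14.6 grip 0.0297 F [ 0.3  0.3 -1.2] yaw x 45.5
delta [ 0.235 -0.554  0.38 ] rot [-0.0006  0.0008  0.3742]
```

Call:
send_rows --pt "0.08 -0.18 0 0 0 0.07 -1" --pt "0.16 -0.36 0 0 0 0.14 -1" --pt "0.235 -0.554 0 0 0 0.21 -1" --pt "0.235 -0.554 0.1 0 0 0.28 -1" --pt "0.235 -0.554 0.2 0 0 0.374 -1" --pt "0.235 -0.554 0.38 0 0 0.374 -1" --pt "0.235 -0.554 0.38 0 0 0.374 -1" --pt "0.235 -0.554 0.38 0 0 0.374 -1"

```text
t: 15.4
tool_pos: [0.495, 0.0309, 0.1508]
eef_rot: [3.139, 0.064, -0.001]
force: [0.6, -0.5, -0.4]
grip_width: 0.0298
```

```bash
python3 - <<'E'
from h import *
im,d,s=snap('wrist','pics/w8.png')
z=np.load('last_wrist.npz')
im,d,P,C=wpoints()
blue=((im[...,2]>90)&(im[...,2]>im[...,0]*2)&(im[...,2]>im[...,1]*1.6));blue[:,330:]=0;blue[:,:200]=0;blue&=(P[...,2]>0.12)
q=P[blue];q=Ro.from_rotvec(z['r']).inv().apply(q-z['p'])
print(np.round(np.percentile(q,[0,2,50,98,100],axis=0),4))
marks()
plan([0.493,0.034,0.022],yaw=2.6)
E
```

```text
[[-0.0159 -0.0831 -0.1614]
 [-0.0143 -0.0376 -0.0092]
 [-0.0005 -0.0115 -0.0078]
 [ 0.0132  0.0336 -0.0015]
 [ 0.0147  0.0357  0.0037]]
[187  73   6  14  67] plane8 [[0.4331 0.1272 0.008 ]] depth [0.4334 0.1268 0.0083]
[248 173   5   7  31] plane8 [[0.4932 0.0365 0.008 ]] depth [0.4932 0.0367 0.0081]
[193 174   5  12  56] plane8 [[0.4373 0.0308 0.008 ]] depth [0.4374 0.0308 0.0084]
[283 222   7   5  25] plane8 [[ 0.5332 -0.0144  0.008 ]] depth [ 0.5346 -0.0184 -0.0006]
[319 222  10  13  47] plane8 [[ 0.5739 -0.0177  0.008 ]] depth [ 0.5761 -0.0223 -0.0007]
[295 228   7   7  19] plane8 [[ 0.5463 -0.0209  0.008 ]] depth [ 5.475e-01 -2.440e-02 -5.000e-04]
[316 258  13  19  84] plane8 [[ 0.58   -0.0659  0.008 ]] depth [ 0.5829 -0.0714 -0.0006]
[278 291   3  10  15] plane8 [[ 0.532  -0.1049  0.008 ]] depth [ 0.5328 -0.1116 -0.0007]
[315 327   3  16  33] plane8 [[ 0.582  -0.1609  0.008 ]] depth [0.5095 0.0587 0.2509]
[185 333   5  21  47] plane8 [[ 0.4236 -0.1797  0.008 ]] depth [0.4778 0.0558 0.2513]
[268 377   9   1   9] plane8 [[ 0.5328 -0.2324  0.008 ]] depth [0.4989 0.0505 0.2562]
pos [0.4955 0.0313 0.1514] t 15.45 grip 0.0296 F [-1.2  1.5 -0.1] yaw x 2.3
delta [-0.017 -0.02   0.863] rot [ 0.0004 -0.0003 -0.0023]
```

View pics/w8.png

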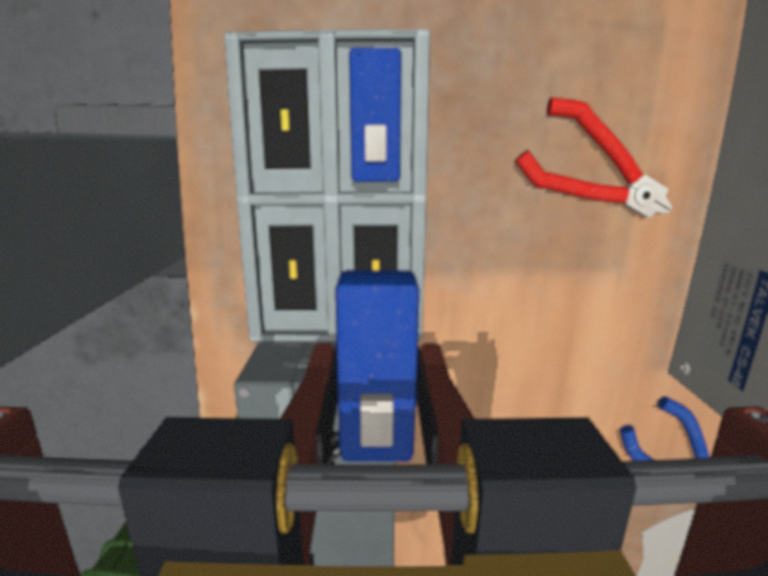

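Call:
send_rows --pt "-0.017 -0.02 0.25 0 0 0 -1" --pt "-0.017 -0.02 0.5 0 0 0 -1" --pt "-0.017 -0.02 0.7 0 0 0 -1" --pt "-0.017 -0.02 0.8 0 0 0 -1" --pt "-0.017 -0.02 0.84 0 0 0 -1" --pt "-0.017 -0.02 0.855 0 0 0 -1" --pt "-0.017 -0.02 0.862 0 0 0 -1" --pt "-0.017 -0.02 0.862 0 0 0 -1" --pt "-0.017 -0.02 0.862 0 0 0 -1"

```text
t: 16.35
tool_pos: [0.4926, 0.0356, 0.0223]
eef_rot: [-3.14, -0.065, -0.002]
force: [-0.6, -0.0, -0.6]
grip_width: 0.0295
```

Call:
send_rows --pt "0 0 0.003 0 0 0 -1" --pt "0 0 0.006 0 0 0 -1" --pt "0 0 0.006 0 0 0 -1"

```text
t: 16.65
tool_pos: [0.4923, 0.0356, 0.0214]
eef_rot: [-3.14, -0.064, -0.001]
force: [-1.9, 0.3, 8.9]
grip_width: 0.0294
```

Call:
send_rows --pt "0 0 0 0 0 0 0.2" --pt "0 0 0 0 0 0 0.2" --pt "0 0 0 0 0 0 0.2" --pt "0 0 0 0 0 0 0.2" --pt "0 0 -0.2 0 0 0 0.2" --pt "0 0 -0.5 0 0 0 0.2" --pt "0 0 -0.8 0 0 0 0.2" --pt "0 0 -1 0 0 0 0.2" --pt "0 0 -1 0 0 0 0.2"

```text
t: 17.55
tool_pos: [0.4945, 0.0357, 0.1742]
eef_rot: [-3.138, -0.064, -0.011]
force: [-0.3, -0.2, -0.4]
grip_width: 0.0524
```

```bash
python3 - <<'E'
from h import *
im,d,s=snap('wrist','pics/w9.png')
blocks();marks()
snap('scene','pics/s9.png');blocks('last_scene.npz','scene')
for c in ['wrist','scene']: print([(np.round(x['point'],4).tolist(),round(x['confidence'],2)) for x in finder.tip_of(c,'block_1')], [(np.round(x['point'],4).tolist(),round(x['confidence'],2)) for x in finder.tip_of(c,'wheel_top')])
plan([0.443,-0.06,0.2])
E
```

```text
[ 234   44   30   81 2032] ztop 0.0294 c 488.8 129.6 size 27.4 72.6 long yaw -87.1
[ 234  144   28   71 1626] ztop 0.0294 c 491.4 37.1 size 27.7 74.1 long yaw -87.1
[428 260  31  46 358] ztop 0.0097 c 749.7 -90.6 size 15.0 85.7 long yaw -48.4
[191  80   5  13  58] plane8 [[0.4328 0.1273 0.008 ]] depth [0.4328 0.1274 0.0083]
[196 173   4  12  43] plane8 [[0.4369 0.0313 0.008 ]] depth [0.4372 0.0317 0.0084]
[289 270   8   4  10] plane8 [[ 0.5505 -0.0804  0.008 ]] depth [ 0.5524 -0.0853 -0.0007]
[139 311   6  42 118] plane8 [[ 0.3588 -0.1821  0.008 ]] depth [0.4649 0.0616 0.274 ]
[357 311   7  42 127] plane8 [[ 0.6498 -0.1731  0.008 ]] depth [0.5196 0.0633 0.2745]
[284 170  26  13 229] ztop 0.0077 c 740.4 -107.6 size 56.0 89.8 long yaw -37.8
[194 187  44  23 311] ztop 0.0312 c 487.4 83.0 size 31.9 162.2 long yaw -88.3
[([0.4944, 0.0347, 0.0051], 0.89), ([0.4864, 0.1299, 0.0101], 0.57)] [([0.4519, -0.0571, 0.0919], 0.68)]
[([0.4906, 0.0378, 0.0027], 0.72), ([0.493, 0.1324, 0.0086], 0.54)] [([0.4487, -0.0621, 0.0912], 0.83)]
pos [0.491  0.0352 0.1693] t 17.85 grip 0.0528 F [ 0.1  0.1 -0.2] yaw x 2.3
delta [-0.346  0.621 -0.203] rot [0. 0. 0.]
```

View pics/w9.png

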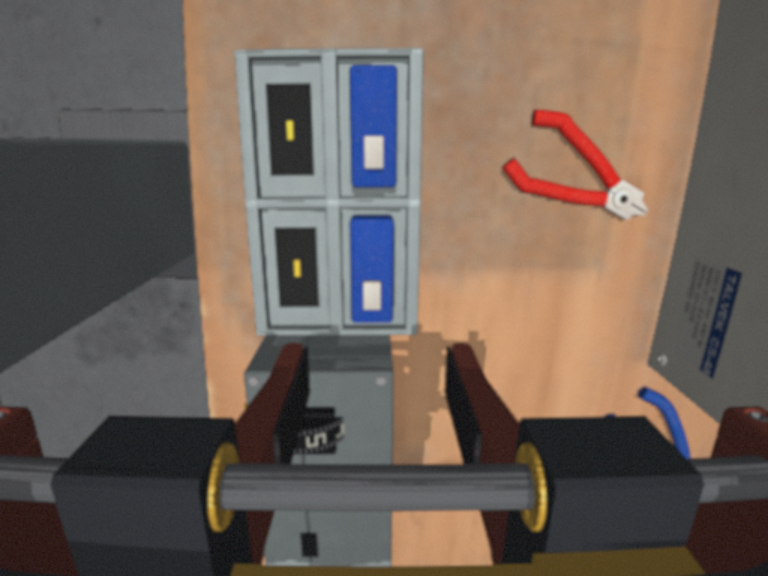

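View pics/s9.png

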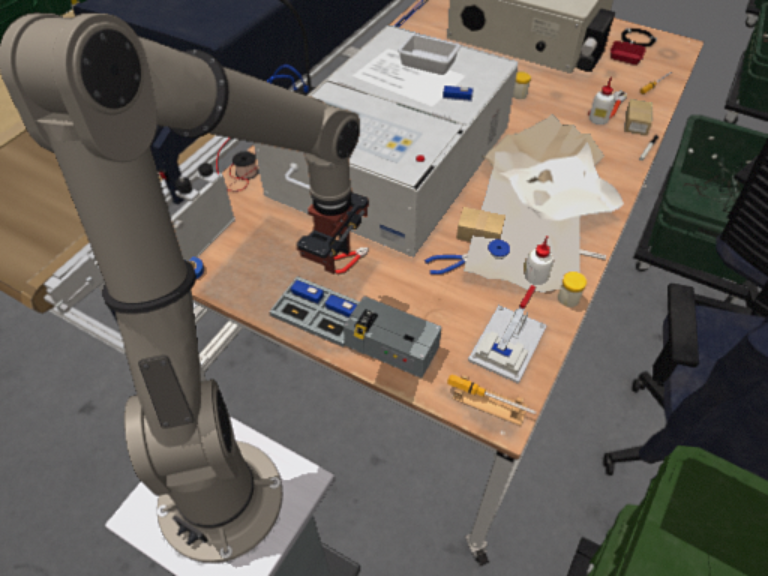

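```bash
python3 - <<'E'
from h import *
plan([0.435,-0.058,0.2],yaw=92.6)
a=np.load('last_scene.npz')['im'][:,:,::-1]
cv2.imwrite('pics/crop9.png',cv2.resize(a[195:235,225:265],(600,600),interpolation=cv2.INTER_CUBIC))
E
```

```text
pos [0.491  0.0352 0.1693] t 17.85 grip 0.0528 F [ 0.1  0.1 -0.2] yaw x 2.3
delta [-0.399  0.606 -0.203] rot [1.400e-03 6.000e-04 7.832e-01]
```

View pics/crop9.png

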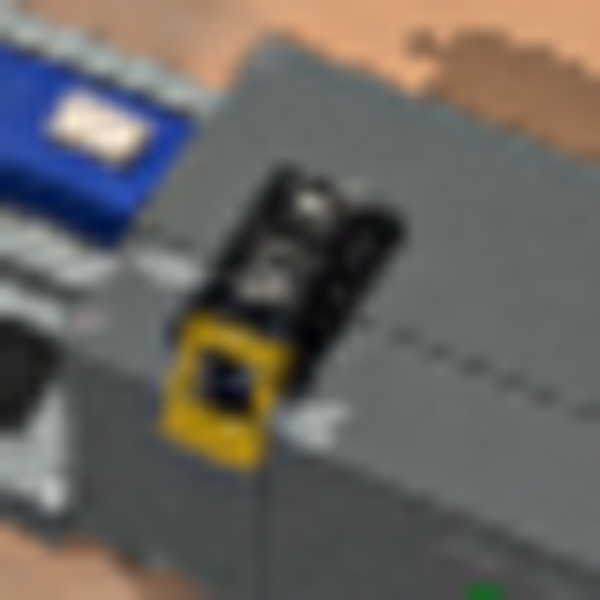

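Call:
send_rows --pt "0 0 -0.2 0 0 -0.07 -1" --pt "-0.1 0.1 -0.3 0 0 -0.14 -1" --pt "-0.2 0.3 -0.3 0 0 -0.21 -1" --pt "-0.3 0.5 -0.3 0 0 -0.28 -1" --pt "-0.398 0.605 -0.3 0 0 -0.35 -1" --pt "-0.398 0.605 -0.3 0 0 -0.42 -1" --pt "-0.398 0.605 -0.25 0 0 -0.49 -1" --pt "-0.398 0.605 -0.2 0 0 -0.56 -1" --pt "-0.398 0.605 -0.2 0 0 -0.63 -1" --pt "-0.398 0.605 -0.2 0 0 -0.7 -1" --pt "-0.398 0.605 -0.2 0 0 -0.788 -1" --pt "-0.398 0.605 -0.2 0 0 -0.788 -1" --pt "-0.398 0.605 -0.2 0 0 -0.788 -1"

```text
t: 19.15
tool_pos: [0.4356, -0.0579, 0.2]
eef_rot: [-2.172, -2.268, 0.002]
force: [-0.7, -0.1, 1.4]
grip_width: 0.0005
```

```bash
python3 - <<'E'
from h import *
im,d,s=snap('wrist','pics/w10.png')
print(s['qpos'])
print([(np.round(x['point'],4).tolist(),round(x['confidence'],2)) for x in finder.tip_of('wrist','wheel_top')])
plan([0.449,-0.058,0.2],yaw=92.6)
E
```

```text
[-0.53648446  0.11006496  0.57391208  2.14533627 -0.07529324  0.90646415
  1.69516455]
[([0.4535, -0.0575, 0.0913], 0.88)]
pos [ 0.4358 -0.0578  0.2002] t 19.25 grip 0.0005 F [ 0.8 -0.2  0.5] yaw x 92.5
delta [-0.005  0.088  0.002] rot [-0.0004  0.0001 -0.0011]
```

View pics/w10.png

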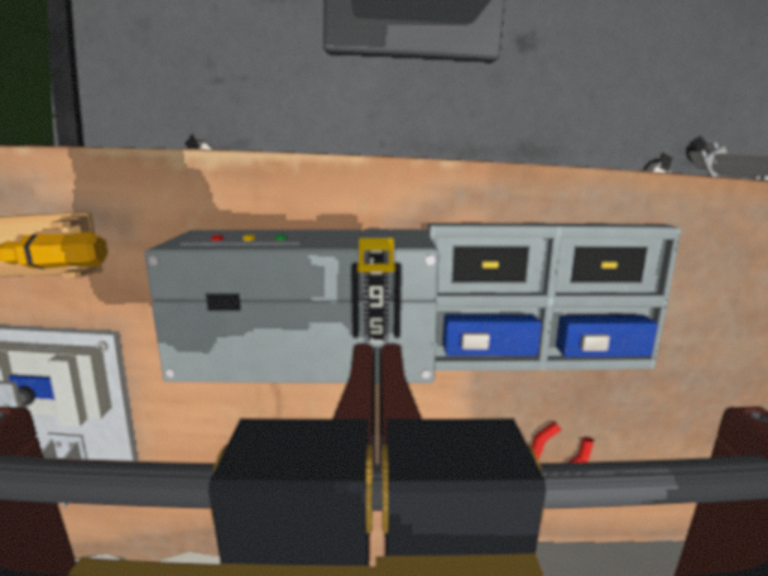

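Call:
send_rows --pt "0 0 0.15 -0.05 0 0 -1" --pt "0 0 0.3 -0.1 0 0 -1" --pt "0 0 0.45 -0.175 0 0 -1" --pt "0 0 0.5 -0.175 0 0 -1" --pt "0 0 0.5 -0.175 0 0 -1"

```text
t: 19.75
tool_pos: [0.436, -0.0581, 0.1274]
eef_rot: [1.995, 2.087, 0.353]
force: [-0.2, -0.8, -0.1]
grip_width: 0.0006
```

```bash
python3 - <<'E'
from h import *
im,d,s=snap('wrist','pics/w11.png')
print(s['tool_pos'])
cv2.imwrite('pics/w11c.png',cv2.resize(im[120:240,190:320,::-1],(780,720)[:2],interpolation=cv2.INTER_CUBIC)[:590])
E
```

```text
[ 0.43602651 -0.05806454  0.12744213]
```

View pics/w11.png

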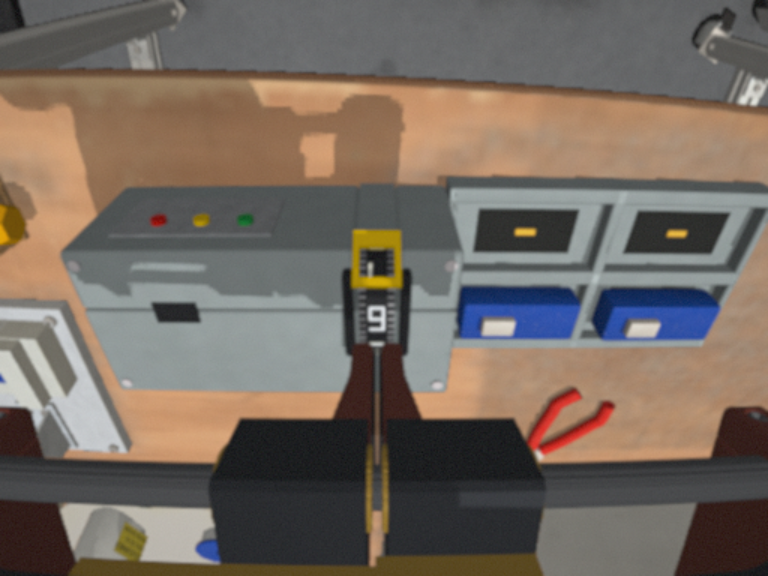

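View pics/w11c.png

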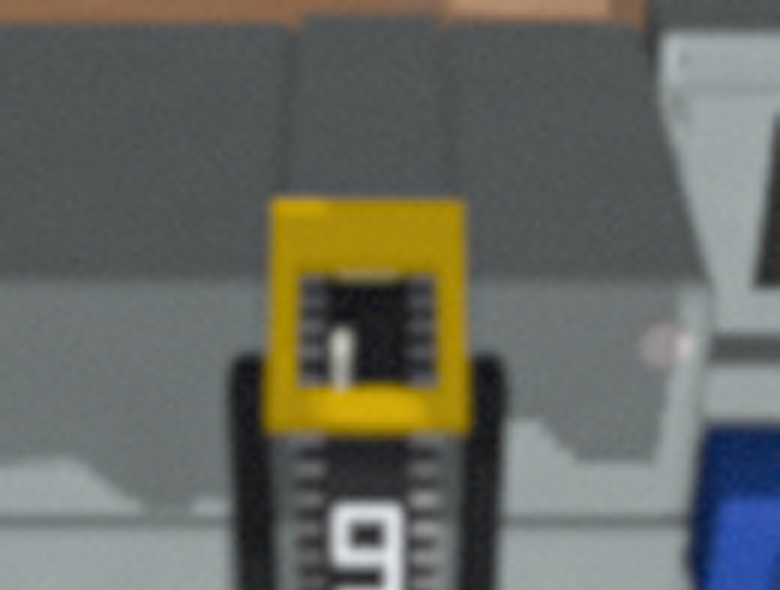

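```bash
python3 - <<'E'
from h import *
plan([0.458,-0.0575,0.115],yaw=92.6)
E
```

```text
pos [ 0.4334 -0.0589  0.1259] t 19.8 grip 0.0003 F [-2.2  2.  -1.3] yaw x 92.4
delta [0.002 0.131 0.122] rot [ 0.1672  0.0004 -0.0013]
```

Call:
send_rows --pt "0 0.05 0.0 0.06 0 0 -1" --pt "0 0.1 0.05 0.12 0 0 -1" --pt "0.002 0.131 0.12 0.167 0 -0.001 -1" --pt "0.002 0.131 0.12 0.167 0 -0.001 -1" --pt "0.002 0.131 0.12 0.167 0 -0.001 -1" --pt "0.002 0.131 0.12 0.167 0 -0.001 -1"

```text
t: 20.4
tool_pos: [0.4596, -0.0574, 0.1173]
eef_rot: [2.167, 2.272, -0.003]
force: [0.6, -0.3, 0.5]
grip_width: 0.0004
```

```bash
python3 - <<'E'
from h import *
plan([0.458,-0.0575,0.094],yaw=92.6)
E
```

```text
pos [ 0.4596 -0.0574  0.1173] t 20.4 grip 0.0004 F [ 0.6 -0.3  0.5] yaw x 92.7
delta [ 0.001 -0.011  0.155] rot [0.0001 0.0015 0.0009]
```

Lower to z≈0.093 and feel.

Call:
send_rows --pt "0 0 0.08 0 0 0 -1" --pt "0 0 0.14 0 0 0 -1" --pt "0 0 0.153 0 0 0 -1" --pt "0 0 0.16 0 0 0 -1" --pt "0 0 0.16 0 0 0 -1"

```text
t: 20.9
tool_pos: [0.4606, -0.0574, 0.0932]
eef_rot: [2.166, 2.272, -0.002]
force: [0.8, 0.6, -1.1]
grip_width: 0.0006
```

Call:
send_rows --pt "0 0 0.005 0 0 0 -1" --pt "0 0 0.01 0 0 0 -1" --pt "0 0 0.01 0 0 0 -1"

```text
t: 21.2
tool_pos: [0.461, -0.0575, 0.0921]
eef_rot: [2.166, 2.272, -0.001]
force: [0.1, 0.7, 3.3]
grip_width: 0.0007
```

Call:
send_rows --pt "0 -0.01 0.003 0 0 0 -1" --pt "0 -0.03 0.004 0 0 0 -1" --pt "0 -0.05 0.004 0 0 0 -1" --pt "0 -0.07 0.004 0 0 0 -1" --pt "0 -0.09 0.004 0 0 0 -1"

```text
t: 21.7
tool_pos: [0.4488, -0.058, 0.0922]
eef_rot: [2.164, 2.271, 0.002]
force: [0.9, -0.2, 7.2]
grip_width: 0.0007
```

Call:
send_rows --pt "0 -0.02 0 0 0 0 -1" --pt "0 -0.04 0 0 0 0 -1" --pt "0 -0.04 0 0 0 0 -1"

```text
t: 22.0
tool_pos: [0.4422, -0.0583, 0.0921]
eef_rot: [2.165, 2.271, 0.001]
force: [0.8, -0.8, 6.9]
grip_width: 0.0007
```

```bash
python3 - <<'E'
from h import *
im,d,s=snap('wrist','pics/w12.png')
cv2.imwrite('pics/w12c.png',cv2.resize(im[100:250,180:330,::-1],(600,600),interpolation=cv2.INTER_CUBIC))
plan([0.45,-0.058,0.1])
E
```

```text
pos [ 0.4423 -0.0583  0.0921] t 22.05 grip 0.0004 F [-0.2  1.   8.5] yaw x 92.7
delta [-0.001  0.052 -0.053] rot [0. 0. 0.]
```

View pics/w12c.png

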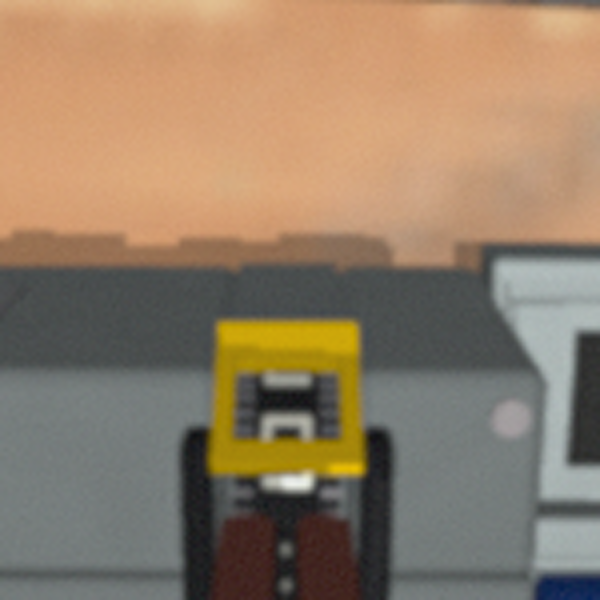

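Call:
send_rows --pt "0 0 -0.03 0 0 0 -1" --pt "0 0.06 -0.04 0 0 0 -1" --pt "0 0.127 -0.04 0 0 0 -1" --pt "0 0.127 -0.02 0 0 0 -1" --pt "0 0.127 0 0 0 0 -1" --pt "0 0.127 0 0 0 0 -1" --pt "0 0.107 0 0 0 0 -1" --pt "0 0.087 0 0 0 0 -1" --pt "0 0.067 0 0 0 0 -1" --pt "0 0.047 0 0 0 0 -1" --pt "0 0.027 0 0 0 0 -1" --pt "0 0.007 0 0 0 0 -1" --pt "0 0 0 0 0 0 -1" --pt "0 0 0 0 0 0 -1"

```text
t: 23.45
tool_pos: [0.4427, -0.0581, 0.092]
eef_rot: [2.164, 2.271, 0.002]
force: [-0.0, 0.2, 9.4]
grip_width: 0.0006
```

Call:
send_rows --pt "0 0 -0.03 0 0 0 -1" --pt "0 0.06 -0.04 0 0 0 -1" --pt "0 0.127 -0.04 0 0 0 -1" --pt "0 0.127 -0.02 0 0 0 -1" --pt "0 0.127 0 0 0 0 -1" --pt "0 0.127 0 0 0 0 -1" --pt "0 0.107 0 0 0 0 -1" --pt "0 0.087 0 0 0 0 -1" --pt "0 0.067 0 0 0 0 -1" --pt "0 0.047 0 0 0 0 -1" --pt "0 0.027 0 0 0 0 -1" --pt "0 0.007 0 0 0 0 -1" --pt "0 0 0 0 0 0 -1" --pt "0 0 0 0 0 0 -1"

```text
t: 24.85
tool_pos: [0.4427, -0.0581, 0.092]
eef_rot: [2.164, 2.271, 0.002]
force: [-1.0, 0.9, 10.0]
grip_width: 0.0006
```

```bash
python3 - <<'E'
from h import *
im,d,s=snap('wrist','pics/w13.png')
cv2.imwrite('pics/w13c.png',cv2.resize(im[160:250,210:300,::-1],(600,600),interpolation=cv2.INTER_CUBIC))
plan([0.45,-0.058,0.1])
E
```

```text
pos [ 0.4427 -0.0581  0.092 ] t 24.9 grip 0.0008 F [ 0.5  0.2 10.1] yaw x 92.7
delta [-0.002  0.049 -0.053] rot [0. 0. 0.]
```

View pics/w13c.png

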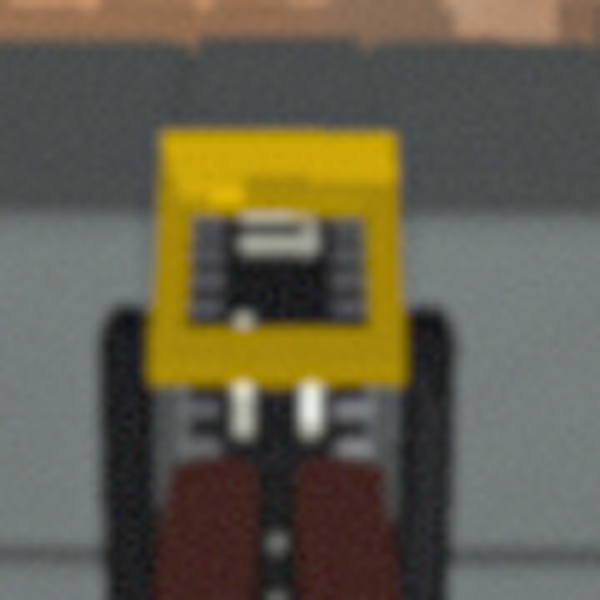

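Call:
send_rows --pt "0 0 -0.03 0 0 0 -1" --pt "0 0.06 -0.04 0 0 0 -1" --pt "0 0.127 -0.04 0 0 0 -1" --pt "0 0.127 -0.02 0 0 0 -1" --pt "0 0.127 0 0 0 0 -1" --pt "0 0.127 0 0 0 0 -1" --pt "0 0.107 0 0 0 0 -1" --pt "0 0.087 0 0 0 0 -1" --pt "0 0.067 0 0 0 0 -1" --pt "0 0.067 0 0 0 0 -1" --pt "0 0.067 0 0 0 0 -1"

```text
t: 26.0
tool_pos: [0.4525, -0.0577, 0.092]
eef_rot: [2.165, 2.271, 0.001]
force: [0.7, 0.6, 11.6]
grip_width: 0.0008
```

```bash
python3 - <<'E'
from h import *
im,d,s=snap('wrist','pics/w14.png')
cv2.imwrite('pics/w14c.png',cv2.resize(im[130:250,190:310,::-1],(600,600),interpolation=cv2.INTER_CUBIC))
plan([0.45,-0.058,0.1])
E
```

```text
pos [ 0.4525 -0.0577  0.092 ] t 26.05 grip 0.0005 F [-0.6  1.6 11.9] yaw x 92.7
delta [-0.001 -0.017 -0.053] rot [0. 0. 0.]
```

View pics/w14c.png

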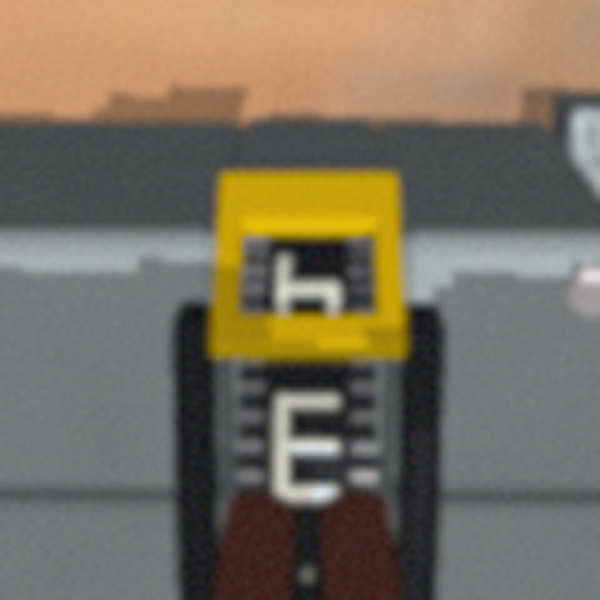

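Call:
send_rows --pt "0 0 -0.1 0 0 0 -1" --pt "0 -0.05 -0.2 -0.06 0 0 -1" --pt "0 -0.1 -0.25 -0.12 0 0 -1" --pt "0 -0.12 -0.25 -0.19 0 0 -1" --pt "0 -0.12 -0.25 -0.26 0 0 -1" --pt "0 -0.12 -0.25 -0.26 0 0 -1" --pt "0 -0.12 -0.25 -0.26 0 0 -1"

```text
t: 26.75
tool_pos: [0.4385, -0.0728, 0.1226]
eef_rot: [1.963, 2.053, 0.369]
force: [-0.3, -0.2, -0.3]
grip_width: 0.0002
```

```bash
cat >> h.py <<'E'
def wheelang(uv,C,O=(0.4674,-0.0168),yaw=2.6):
    K,D,W=C
    a=np.deg2rad(yaw);ex=np.array([np.cos(a),np.sin(a),0])
    n=cv2.undistortPoints(np.array(uv,float).reshape(-1,1,2),K,D).reshape(-1,2)
    out=[]
    for q in n:
        d=W[:3,:3]@np.array([q[0],q[1],1]);o=W[:3,3]-np.array([O[0],O[1],0])
        x0,z0=o@ex+0.020,o[2]-0.060;dx,dz=d@ex,d[2]
        A=dx*dx+dz*dz;B=2*(x0*dx+z0*dz);Cc=x0*x0+z0*z0-0.032**2
        disc=B*B-4*A*Cc
        t=(-B-np.sqrt(max(disc,0)))/(2*A);x,z=x0+t*dx,z0+t*dz
        out.append(np.rad2deg(np.arctan2(-x,z)))
    return np.array(out)
E
python3 - <<'E'
from h import *
_,_,_,C=wpoints()
print('w14 3: ',wheelang([(251,209),(251,219.4),(251,229.6)],C))
im,d,s=snap('wrist','pics/w15.png')
cv2.imwrite('pics/w15c.png',cv2.resize(im[130:250,190:310,::-1],(600,600),interpolation=cv2.INTER_CUBIC))
im,d,P,C=wpoints()
im=im.astype(int)
y=((im[...,0]>130)&(im[...,1]>100)&(im[...,2]<70)&(P[...,2]>0.04)&(P[...,2]<0.1)&(abs(P[...,1]+.058)<.03)&(d>0))
q=P[y];print(len(q),np.round(np.percentile(q,[2,50,98],axis=0),4))
c=q.mean(0);u,sv,vt=np.linalg.svd(q-c);print(c,sv,vt)
E
```

```text
w14 3:  [35.13299089 24.34047739 13.89758683]
852 [[ 0.4096 -0.0699  0.064 ]
 [ 0.4153 -0.0593  0.0729]
 [ 0.4253 -0.0484  0.0879]]
[ 0.41662141 -0.05921827  0.07530117] [0.28225142 0.21176893 0.05869353] [[-0.50545483 -0.02616472 -0.86245627]
 [ 0.06614353 -0.99777396 -0.00849445]
 [ 0.86031416  0.06133946 -0.5060603 ]]
```

View pics/w15c.png

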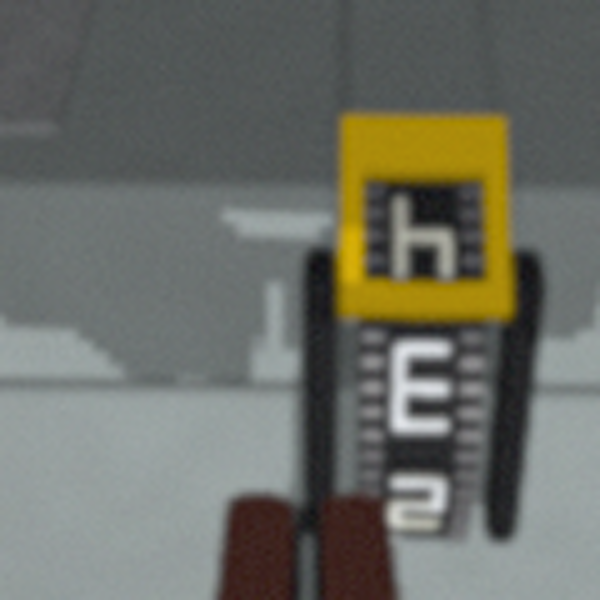

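```bash
python3 - <<'E'
from h import *
im,d,P,C=wpoints()
f=lambda x,y:(190+x/5,130+y/5)
print('s',env.observe()['qpos'])
print('3',wheelang([f(420,342),f(420,433)],C),'4',wheelang([f(425,195),f(425,278)],C),'2',wheelang([f(420,475)],C))
a=np.deg2rad(2.6);ex=np.array([np.cos(a),np.sin(a),0]);ey=np.array([-np.sin(a),np.cos(a),0])
for (x,y) in [(425,125),(425,140),(425,155),(425,170),(425,178),(425,285),(425,295),(425,305),(425,314),(350,200),(350,240),(350,270),(500,200),(500,240),(500,280)]:
    u,v=f(x,y);p=P[int(round(v)),int(round(u))]-[0.4674,-0.0168,0]
    sx,sy,sz=p@ex,p@ey,p[2];print((x,y),im[int(round(v)),int(round(u))],np.round([sx*1000,sy*1000,sz*1000],1),'ang',round(np.rad2deg(np.arctan2(-(sx+.02),sz-.06)),1),'r',round(np.hypot(sx+.02,sz-.06)*1000,1))
E
```

```text
s [ 0.64536308  0.14313091 -0.6408324   2.41863526  0.35408308  0.2419187
  1.30836432]
3 [35.05848909 12.30957257] 4 [72.08106599 50.17615903] 2 [-0.5439735]
(425, 125) [172 138   9] [-58.6 -39.6  65.3] ang 82.2 r 39.0
(425, 140) [170 140  10] [-57.4 -39.6  67.2] ang 79.2 r 38.1
(425, 155) [173 142  10] [-56.5 -39.6  69.4] ang 75.6 r 37.7
(425, 170) [151 122  10] [-54.2 -39.5  69.4] ang 74.6 r 35.4
(425, 178) [88 72 14] [-51.4 -39.4  67.6] ang 76.3 r 32.3
(425, 285) [160 132   9] [-46.9 -39.8  84.9] ang 47.1 r 36.6
(425, 295) [170 141  10] [-46.5 -39.8  86.6] ang 44.9 r 37.6
(425, 305) [167 137  10] [-45.8 -39.9  87.8] ang 42.9 r 37.9
(425, 314) [129 107   6] [-40.7 -39.5  83.5] ang 41.5 r 31.3
(350, 200) [173 140   8] [-52.9 -49.5  74.8] ang 65.8 r 36.1
(350, 240) [212 173   8] [-50.7 -49.5  80.7] ang 56.1 r 37.0
(350, 270) [213 174  10] [-48.6 -49.4  84.2] ang 49.8 r 37.4
(500, 200) [167 138   0] [-54.2 -30.1  76.3] ang 64.5 r 37.9
(500, 240) [171 141   2] [-50.7 -30.1  80.3] ang 56.6 r 36.8
(500, 280) [172 141  10] [-47.5 -30.2  84.5] ang 48.3 r 36.9
```

```bash
python3 - <<'E'
from h import *
s=env.observe();R0=Ro.from_rotvec(s['eef_rot']);print(R0.as_matrix().round(3))
plan([0.46,-0.09,0.22],yaw=92.6)
E
```

```text
[[-0.036  0.928  0.37 ]
 [ 0.999  0.042 -0.007]
 [-0.022  0.369 -0.929]]
pos [ 0.4376 -0.0744  0.1224] t 26.8 grip 0.0003 F [-0.7  1.1 -0.9] yaw x 92.1
delta [-0.124  0.375 -0.548] rot [ 0.1892  0.0119 -0.0025]
```

Call:
send_rows --pt "0 0.05 -0.15 0 0 0 -1" --pt "0 0.2 -0.35 0.06 0 0 -1" --pt "-0.1 0.3 -0.548 0.12 0.01 0 -1" --pt "-0.124 0.375 -0.548 0.189 0.012 0 -1" --pt "-0.124 0.375 -0.548 0.189 0.012 0 -1" --pt "-0.124 0.375 -0.548 0.189 0.012 0 -1" --pt "-0.124 0.375 -0.548 0.189 0.012 0 -1"

```text
t: 27.5
tool_pos: [0.4609, -0.0877, 0.2196]
eef_rot: [-2.169, -2.269, 0.001]
force: [-0.8, -0.0, 0.4]
grip_width: 0.0007
```

```bash
python3 - <<'E'
from h import *
print(env.observe()['qpos'])
im,d,s=snap('wrist','pics/w16.png')
cv2.imwrite('pics/w16c.png',cv2.resize(im[100:250,180:330,::-1],(600,600),interpolation=cv2.INTER_CUBIC))
plan([0.46,-0.22,0.25],yaw=0)
E
```

```text
[ 0.71778935  0.21421255 -0.74121538  1.9927511   0.16983343  0.99833749
  1.51123762]
pos [ 0.4605 -0.0879  0.2197] t 27.55 grip 0.0004 F [-0.7  0.4  0.2] yaw x 92.6
delta [-0.88  -0.044 -0.203] rot [-5.000e-04 -1.100e-03 -7.628e-01]
```

View pics/w16c.png

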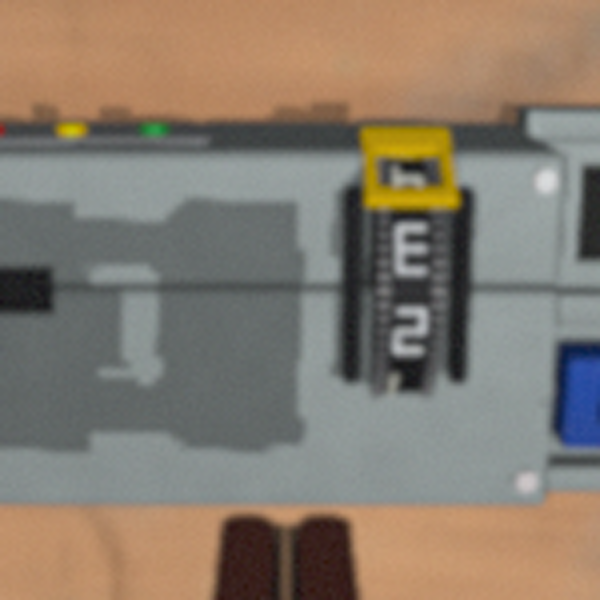

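Call:
send_rows --pt "-0.1 0 -0.1 0 0 0.07 1" --pt "-0.25 0 -0.2 0 0 0.14 1" --pt "-0.4 -0.02 -0.2 0 0 0.21 1" --pt "-0.55 -0.03 -0.2 0 0 0.28 1" --pt "-0.7 -0.04 -0.2 0 0 0.35 1" --pt "-0.88 -0.044 -0.2 0 0 0.42 1" --pt "-0.88 -0.044 -0.2 0 0 0.49 1" --pt "-0.88 -0.044 -0.2 0 0 0.56 1" --pt "-0.88 -0.044 -0.2 0 0 0.63 1" --pt "-0.88 -0.044 -0.2 0 0 0.7 1" --pt "-0.88 -0.044 -0.2 0 0 0.77 1" --pt "-0.88 -0.044 -0.2 0 0 0.808 1" --pt "-0.88 -0.044 -0.2 0 0 0.808 1"

```text
t: 28.85
tool_pos: [0.46, -0.2201, 0.2503]
eef_rot: [-3.141, 0.002, 0.001]
force: [-1.0, 0.9, 0.3]
grip_width: 0.0878
```

```bash
python3 - <<'E'
from h import *
print(env.observe()['qpos'])
im,d,s=snap('wrist','pics/w17.png')
for q in ['screwdriver','screwdriver_tip','tool_rest']: print(q,[(np.round(x['point'],4).tolist(),round(x['confidence'],2)) for x in finder.tip_of('wrist',q)])
plan([0.44,-0.32,0.2],yaw=0)
E
```

```text
[ 0.70489724  0.20920482 -0.43650009  1.88712324  0.10041488  1.06736915
  0.22690644]
screwdriver [([0.4409, -0.3609, 0.0164], 0.81)]
screwdriver_tip []
tool_rest [([0.4379, -0.3568, 0.0002], 0.96)]
pos [ 0.4607 -0.2204  0.2506] t 29.05 grip 0.0881 F [ 0.5 -0.6 -0. ] yaw x 0.0
delta [-0.139  0.664  0.337] rot [-0.0001  0.0002  0.0003]
```

View pics/w17.png

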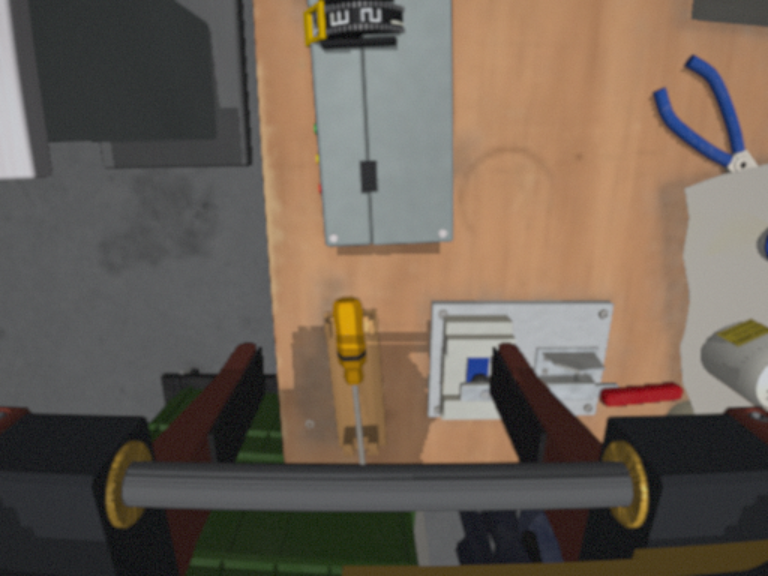

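```bash
cat >> h.py <<'E'
def handle(box,zmin=0.03,zmax=0.06):
    im,d,P,C=wpoints()
    u0,u1,v0,v1=box
    m=np.zeros(d.shape,bool);m[v0:v1,u0:u1]=1
    m&=(im[...,0]>130)&(im[...,1]<im[...,0]*0.85)&(im[...,2]<60)&(P[...,2]>zmin)&(P[...,2]<zmax)
    q=P[m];c=q.mean(0)
    return q,c
E
python3 - <<'E'
from h import *
q,c=handle((210,260,190,262),0.025)
print(len(q),np.round(np.percentile(q,[1,50,99],axis=0),4))
# axis by slices in y
ys=np.arange(-0.34,-0.262,0.01);L=[]
for y in ys:
    s=q[abs(q[:,1]-y)<.005]
    if len(s)>8: L.append((y,(s[:,0].min()+s[:,0].max())/2,s[:,0].max()-s[:,0].min(),np.percentile(s[:,2],90)));print(np.round(L[-1],4))
L=np.array(L);p=np.polyfit(L[:,0],L[:,1],1);print(p,np.rad2deg(np.arctan(p[0])),np.polyval(p,-0.316))
E
```

```text
759 [[ 0.4219 -0.342   0.0291]
 [ 0.4358 -0.2908  0.0392]
 [ 0.4486 -0.2648  0.0418]]
[-0.34    0.4379  0.018   0.0382]
[-0.33    0.4399  0.017   0.0401]
[-0.32    0.4399  0.0198  0.0415]
[-0.31    0.4364  0.027   0.0413]
[-0.3     0.4359  0.0254  0.041 ]
[-0.29    0.4348  0.0252  0.0406]
[-0.28    0.4343  0.0264  0.0413]
[-0.27    0.4338  0.0249  0.0407]
[-0.08651922  0.41023759] -4.944872432368817 0.43757765982374586
```

```bash
python3 - <<'E'
from h import *
plan([0.437,-0.29,0.13],yaw=3)
E
```

```text
pos [ 0.4607 -0.2204  0.2506] t 29.05 grip 0.0881 F [ 0.5 -0.6 -0. ] yaw x 0.0
delta [-0.158  0.464  0.804] rot [-0.0001  0.0002 -0.0259]
```

Call:
send_rows --pt "-0.08 0.23 0.15 0 0 -0.02 1" --pt "-0.158 0.464 0.3 0 0 -0.026 1" --pt "-0.158 0.464 0.5 0 0 -0.026 1" --pt "-0.158 0.464 0.7 0 0 -0.026 1" --pt "-0.158 0.464 0.804 0 0 -0.026 1" --pt "-0.158 0.464 0.804 0 0 -0.026 1"

```text
t: 29.65
tool_pos: [0.4356, -0.2894, 0.1278]
eef_rot: [-3.137, -0.081, 0.006]
force: [0.3, 0.4, 0.5]
grip_width: 0.088
```

```bash
python3 - <<'E'
from h import *
im,d,s=snap('wrist','pics/w18.png')
cv2.imwrite('pics/w18c.png',cv2.resize(im[120:280,170:330,::-1],(600,600),interpolation=cv2.INTER_CUBIC))
q,c=handle((180,320,100,300),0.012)
for y in np.arange(-0.35,-0.258,0.005):
    s=q[abs(q[:,1]-y)<.0025]
    if len(s)>8: print(np.round([y,(s[:,0].min()+s[:,0].max())/2,s[:,0].max()-s[:,0].min(),np.percentile(s[:,2],95),s[:,2].min()],4))
plan([0.437,-0.32,0.014],yaw=3)
E
```

```text
[-0.345   0.4367  0.0111  0.0372  0.0296]
[-0.34    0.4378  0.0178  0.0381  0.0285]
[-0.335   0.4377  0.0177  0.0374  0.0284]
[-0.33    0.436   0.0129  0.0382  0.0297]
[-0.325   0.437   0.0247  0.0412  0.0287]
[-0.32    0.4369  0.0247  0.0416  0.0291]
[-0.315   0.4323  0.0179  0.0412  0.0288]
[-0.31    0.4359  0.0254  0.0417  0.0286]
[-0.305   0.4355  0.0252  0.0414  0.0294]
[-0.3     0.4353  0.0251  0.0411  0.0291]
[-0.295   0.4346  0.0241  0.0408  0.0272]
[-0.29    0.4336  0.0254  0.0407  0.0166]
[-0.285   0.434   0.0285  0.0409  0.0147]
[-0.28    0.4339  0.0254  0.0411  0.0294]
[-0.275   0.4336  0.0254  0.0414  0.0291]
[-0.27    0.4334  0.0251  0.0409  0.0299]
[-0.265   0.4336  0.0223  0.0396  0.0251]
pos [ 0.4367 -0.2898  0.1294] t 29.7 grip 0.0877 F [0.2 0.3 1.2] yaw x 3.0
delta [-0.007  0.202  0.769] rot [-0.0008  0.0009 -0.0004]
```

View pics/w18c.png

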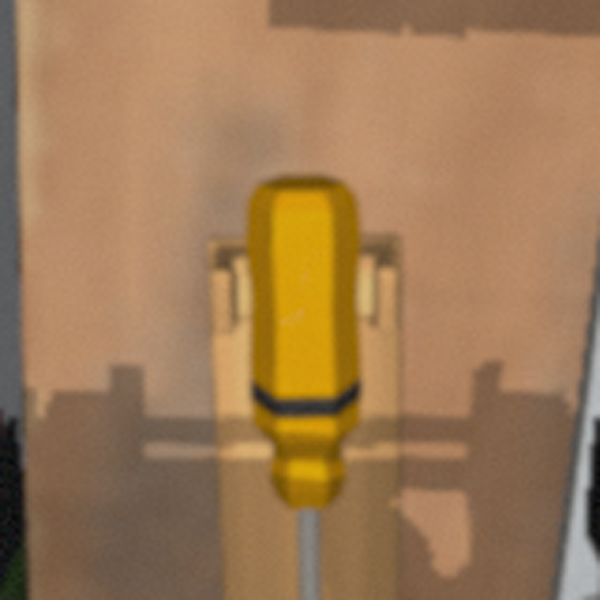

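View pics/w18.png

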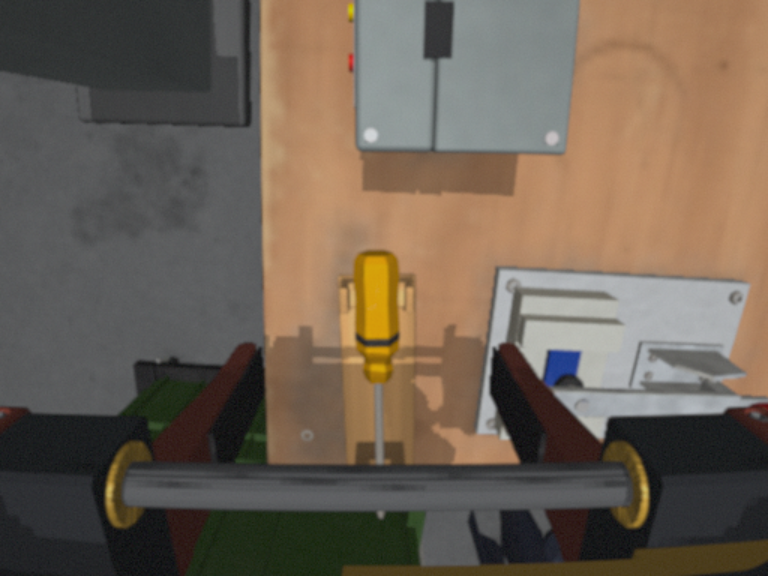

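Call:
send_rows --pt "-0.011 0.169 0 0 0 -0.003 0.1" --pt "-0.011 0.169 0.15 0 0 -0.003 0.1" --pt "-0.011 0.169 0.25 0 0 -0.003 0.1" --pt "-0.011 0.169 0.3 0 0 -0.003 0.1" --pt "-0.011 0.169 0.3 0 0 -0.003 0.1"

```text
t: 30.2
tool_pos: [0.4371, -0.3155, 0.0853]
eef_rot: [-3.14, -0.09, 0.0]
force: [-0.6, -0.2, 0.6]
grip_width: 0.0514
```

```bash
python3 - <<'E'
from h import *
im,d,s=snap('wrist','pics/w19.png')
plan([0.4364,-0.315,0.014],yaw=3.3)
E
```

```text
pos [ 0.4375 -0.3156  0.0858] t 30.25 grip 0.0496 F [-0.6 -0.6  0.1] yaw x 3.3
delta [-0.007 -0.005  0.479] rot [ 0.0001 -0.0002 -0.0001]
```

View pics/w19.png

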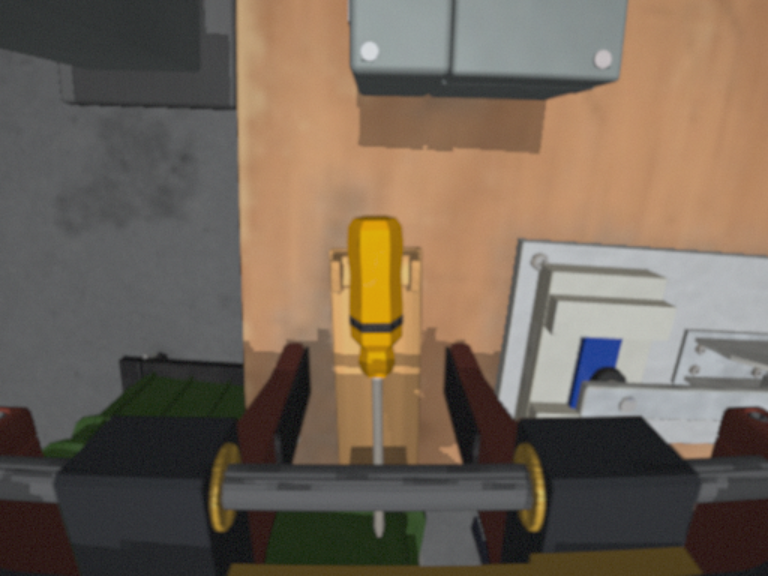

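Call:
send_rows --pt "-0.007 -0.003 0.15 0 0 0 0.1" --pt "-0.007 -0.003 0.3 0 0 0 0.1" --pt "-0.007 -0.003 0.42 0 0 0 0.1" --pt "-0.007 -0.003 0.479 0 0 0 0.1" --pt "-0.007 -0.003 0.479 0 0 0 0.1"

```text
t: 30.75
tool_pos: [0.4359, -0.315, 0.0131]
eef_rot: [-3.14, -0.09, 0.001]
force: [0.1, -1.1, 0.1]
grip_width: 0.0483
```

Call:
send_rows --pt "0 0 0 0 0 0 -0.3" --pt "0 0 0 0 0 0 -1" --pt "0 0 0 0 0 0 -1" --pt "0 0 0 0 0 0 -1" --pt "0 0 0 0 0 0 -1" --pt "0 0 0 0 0 0 -1" --pt "0 0 0 0 0 0 -1" --pt "0 0 0 0 0 0 -1" --newtons 40

```text
t: 31.55
tool_pos: [0.4365, -0.3156, 0.014]
eef_rot: [3.14, 0.089, 0.001]
force: [-0.6, -0.6, 6.7]
grip_width: 0.0248
```

Call:
send_rows --pt "0 0 -0.05 0 0 0 -1" --pt "0 0 -0.2 0 0 0 -1" --pt "0 0 -0.4 0 0 0 -1" --pt "0 0 -0.6 0 0 0 -1" --pt "0 0 -0.8 0 0 0 -1" --pt "0 0 -0.8 0 0 0 -1"

```text
t: 32.15
tool_pos: [0.4381, -0.3164, 0.1374]
eef_rot: [3.136, 0.089, 0.009]
force: [-0.0, 0.6, -0.8]
grip_width: 0.0246
```

```bash
python3 - <<'E'
from h import *
im,d,s=snap('wrist','pics/w20.png')
snap('scene','pics/s20.png')
print(env.observe()['qpos'])
for c in ('scene','wrist'):print([(np.round(x['point'],4).tolist(),round(x['confidence'],2)) for x in finder.tip_of(c,'screwdriver_tip')])
plan([0.55,-0.27,0.2],yaw=3.3)
E
```

```text
[ 0.81242883  0.38623217 -0.3718623   1.94779622  0.18534238  0.83959912
  0.39796872]
[([0.4464, -0.4549, 0.151], 0.64)]
[]
pos [ 0.435  -0.3148  0.1322] t 32.35 grip 0.0249 F [-0.1  1.  -1. ] yaw x 3.3
delta [ 0.781 -0.255 -0.453] rot [-0.0007  0.001  -0.0003]
```

View pics/w20.png

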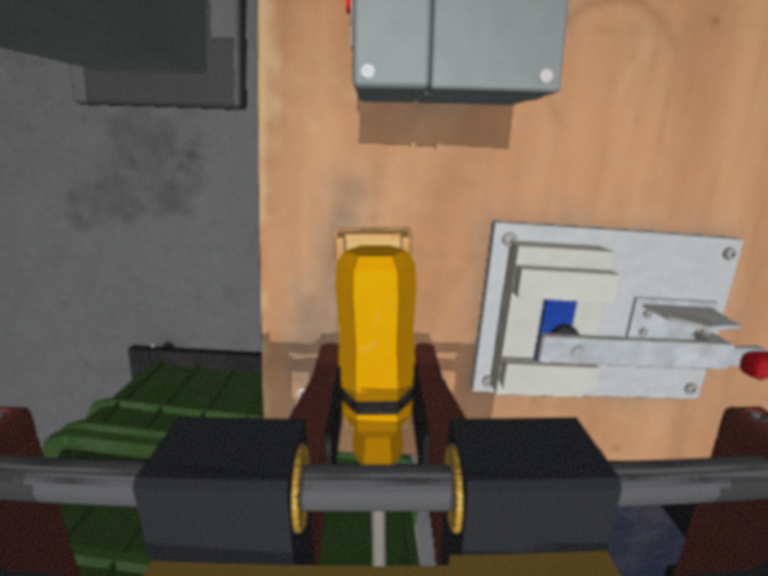

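View pics/s20.png

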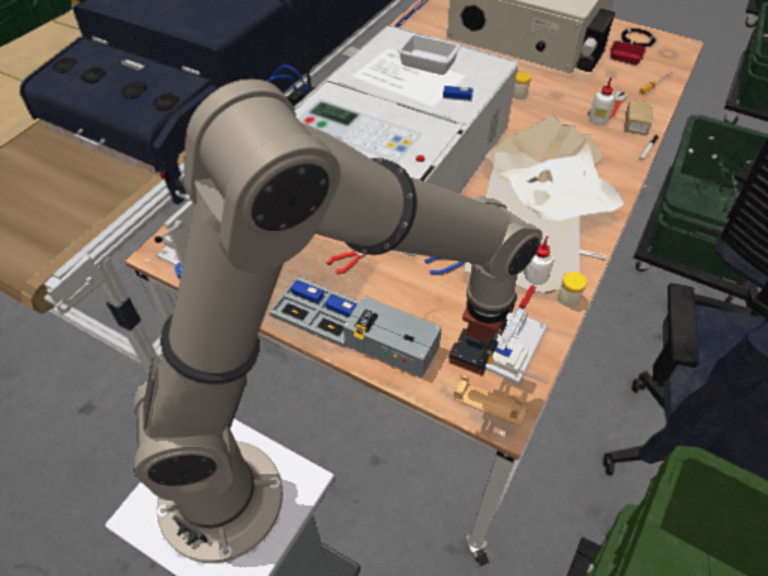

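```bash
python3 - <<'E'
from h import *
for c in ('top','scene'):
    P=np.load('P_%s.npy'%c)
    for y in np.arange(-0.25,0.1,0.03):
        m=(P[...,1]>y)&(P[...,1]<y+.03)&(P[...,0]>.57)&(P[...,0]<1)&(P[...,2]>0.03)
        q=P[m]; print(c,round(y,2),len(q),np.round([q[:,0].min(),q[:,2].max()],3) if len(q) else '')
plan([0.60,-0.22,0.2])
E
```

```text
top -0.25 334 [0.732 0.086]
top -0.22 504 [0.631 0.071]
top -0.19 507 [0.716 0.076]
top -0.16 494 [0.841 0.057]
top -0.13 418 [0.834 0.062]
top -0.1 117 [0.833 0.055]
top -0.07 0 
top -0.04 1118 [0.707 0.241]
top -0.01 1448 [0.707 0.243]
top 0.02 1452 [0.706 0.244]
top 0.05 1452 [0.707 0.245]
top 0.08 1433 [0.708 0.24 ]
scene -0.25 195 [0.629 0.074]
scene -0.22 324 [0.628 0.073]
scene -0.19 277 [0.717 0.074]
scene -0.16 251 [0.838 0.057]
scene -0.13 210 [0.83  0.058]
scene -0.1 51 [0.833 0.056]
scene -0.07 0 
scene -0.04 1814 [0.701 0.243]
scene -0.01 760 [0.705 0.245]
scene 0.02 797 [0.704 0.243]
scene 0.05 720 [0.702 0.243]
scene 0.08 712 [0.704 0.241]
pos [ 0.435  -0.3148  0.1322] t 32.35 grip 0.0249 F [-0.1  1.  -1. ] yaw x 3.3
delta [ 1.133 -0.569 -0.454] rot [0. 0. 0.]
```

Call:
send_rows --pt "0 0 -0.25 0 0 0 -1" --pt "0.1 -0.05 -0.45 0 0 0.06 -1" --pt "0.25 -0.12 -0.45 0 0 0.13 -1" --pt "0.4 -0.19 -0.45 0 0 0.2 -1" --pt "0.55 -0.25 -0.45 0 0 0.27 -1" --pt "0.7 -0.32 -0.45 0 0 0.34 -1" --pt "0.85 -0.38 -0.45 0 0 0.41 -1" --pt "0.99 -0.44 -0.45 0 0 0.48 -1" --pt "0.99 -0.44 -0.45 0 0 0.55 -1" --pt "0.99 -0.44 -0.45 0 0 0.62 -1" --pt "0.99 -0.44 -0.45 0 0 0.69 -1" --pt "0.99 -0.44 -0.45 0 0 0.76 -1" --pt "0.99 -0.44 -0.45 0 0 0.791 -1" --pt "0.99 -0.44 -0.45 0 0 0.791 -1"

```text
t: 33.75
tool_pos: [0.5797, -0.2405, 0.1989]
eef_rot: [2.27, -2.169, -0.005]
force: [-0.2, -0.3, -0.4]
grip_width: 0.0246
```

```bash
python3 - <<'E'
from h import *
P=np.load('P_top.npy')
m=(P[...,0]>.705)&(P[...,0]<.73)&(P[...,2]>.06);print('box ymin',P[m][:,1].min())
print(env.observe()['qpos'])
plan([0.661,-0.133,0.2],yaw=-87.4)
E
```

```text
box ymin -0.7893837559335822
[ 0.36919925  0.42629596 -0.1006043   1.69085298  0.04852898  1.03029174
 -1.2727973 ]
pos [ 0.5797 -0.2405  0.1989] t 33.75 grip 0.0246 F [-0.2 -0.3 -0.4] yaw x -87.4
delta [-0.691 -0.574 -0.009] rot [0.0016 0.0005 0.0001]
```

Call:
send_rows --pt "-0.15 -0.12 0 0 0 0 -1" --pt "-0.35 -0.3 0 0 0 0 -1" --pt "-0.55 -0.46 0 0 0 0 -1" --pt "-0.691 -0.574 0 0 0 0 -1" --pt "-0.691 -0.574 0 0 0 0 -1" --pt "-0.691 -0.574 0 0 0 0 -1"

```text
t: 34.35
tool_pos: [0.6613, -0.133, 0.1994]
eef_rot: [2.273, -2.166, -0.003]
force: [0.1, -0.7, -0.6]
grip_width: 0.0247
```

```bash
python3 - <<'E'
from h import *
P=np.load('P_top.npy')
m=(P[...,0]>.705)&(P[...,0]<.73)&(P[...,2]>.15)&(P[...,1]>-.2);print('box ymin',P[m][:,1].min())
im,d,s=snap('wrist','pics/w21.png')
snap('scene','pics/s21.png');snap('top','pics/t21.png')
for c in ('scene','top','wrist'):
  for q in ('screwdriver_tip','screwdriver','slot_mouth'): print(c,q,[(np.round(x['point'],4).tolist(),round(x['confidence'],2)) for x in finder.tip_of(c,q)])
plan([0.661,-0.133,0.2],yaw=-87.4)
E
```

```text
box ymin -0.03393439399972739
scene screwdriver_tip [([0.5219, -0.1425, 0.2147], 0.71)]
scene screwdriver [([0.4922, 0.0349, 0.0028], 0.7), ([0.6201, -0.137, 0.2022], 0.57)]
scene slot_mouth [([0.5128, -0.1219, 0.0451], 0.73)]
top screwdriver_tip []
top screwdriver []
top slot_mouth []
wrist screwdriver_tip []
wrist screwdriver [([0.616, -0.1374, 0.2036], 0.73)]
wrist slot_mouth [([0.5132, -0.1222, 0.0435], 0.71)]
pos [ 0.6617 -0.1335  0.2008] t 34.95 grip 0.0249 F [ 0.3 -0.3 -0.9] yaw x -87.4
delta [-0.004  0.004  0.005] rot [0.0001 0.0001 0.0001]
```

View pics/w21.png

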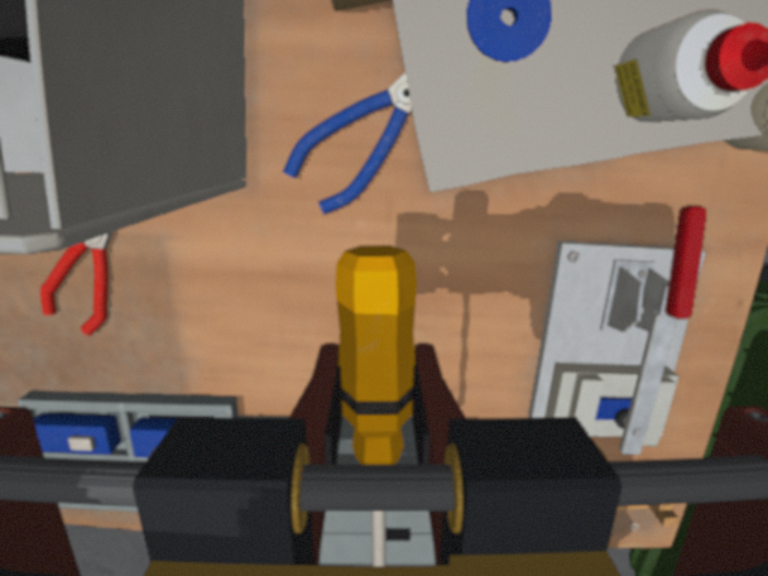

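View pics/t21.png

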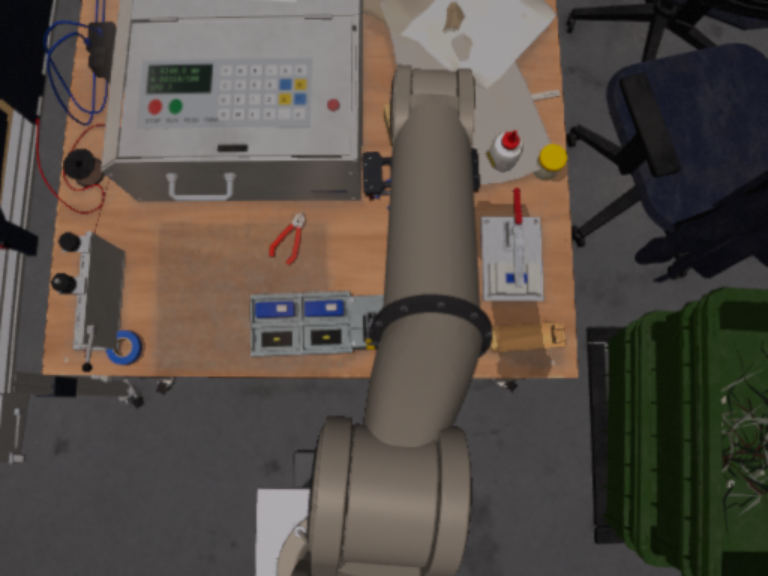

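Call:
send_rows --pt "0 0 0.25 0 0 0 -1" --pt "0 0 0.5 0 0 0 -1" --pt "0 0 0.75 0 0 0 -1" --pt "0 0 0.9 0 0 0 -1" --pt "0 0 0.95 0 0 0 -1" --pt "0 0 0.95 0 0 0 -1"

```text
t: 35.55
tool_pos: [0.6613, -0.1333, 0.0574]
eef_rot: [2.271, -2.169, -0.003]
force: [-0.0, -0.4, -0.9]
grip_width: 0.0248
```

```bash
python3 - <<'E'
from h import *
snap('scene','pics/s22.png')
print([(np.round(x['point'],4).tolist(),round(x['confidence'],2)) for x in finder.tip_of('scene','screwdriver_tip')])
plan([0.661,-0.133,0.0295],yaw=-87.4)
a=np.load('last_scene.npz')['im'][:,:,::-1]
cv2.imwrite('pics/s22c.png',cv2.resize(a[160:270,220:360],(763,600),interpolation=cv2.INTER_CUBIC))
E
```

```text
[([0.5237, -0.1417, 0.0742], 0.46)]
pos [ 0.6629 -0.1335  0.0597] t 35.65 grip 0.0252 F [-0.3 -0.3 -0.2] yaw x -87.4
delta [-0.004  0.013  0.201] rot [-0.001  -0.0001  0.0001]
```

View pics/s22c.png

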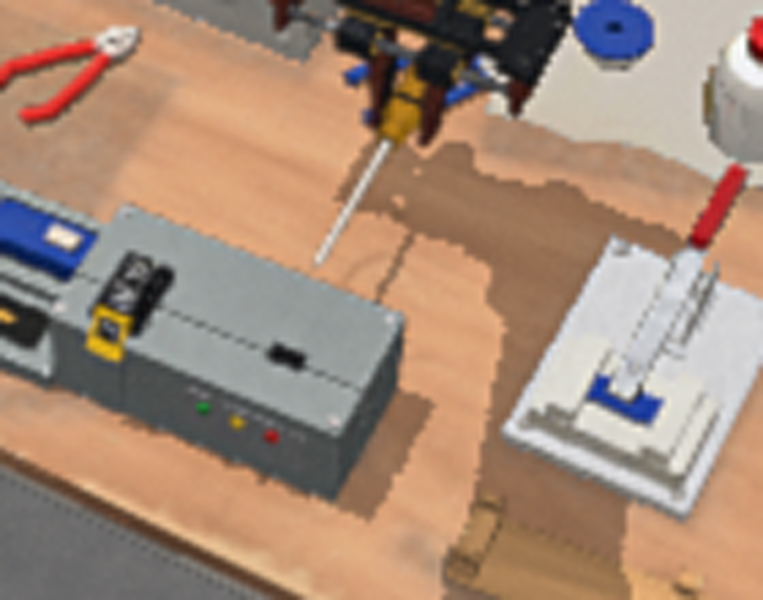

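Call:
send_rows --pt "0 0.013 0.1 0 0 0 -1" --pt "0 0.013 0.18 0 0 0 -1" --pt "0 0.013 0.201 0 0 0 -1" --pt "0 0.013 0.201 0 0 0 -1" --pt "0 0.013 0.201 0 0 0 -1"

```text
t: 36.15
tool_pos: [0.6599, -0.1335, 0.0281]
eef_rot: [-2.272, 2.17, 0.0]
force: [0.5, 0.4, -0.7]
grip_width: 0.0251
```

```bash
python3 - <<'E'
from h import *
snap('scene','pics/s23.png')
print([(np.round(x['point'],4).tolist(),round(x['confidence'],2)) for x in finder.tip_of('scene','screwdriver_tip')])
plan([0.661,-0.133,0.0295],yaw=-87.4)
E
```

```text
[([0.4663, -0.0179, -0.0036], 0.68), ([0.5213, -0.1397, 0.0443], 0.58)]
pos [ 0.6602 -0.1335  0.0285] t 36.25 grip 0.0249 F [-0.6 -0.3 -0.8] yaw x -87.4
delta [-0.003 -0.005 -0.007] rot [-0.0003  0.      0.0001]
```

Call:
send_rows --pt "0 0.02 -0.004 0 0 0 -1" --pt "0 0.04 -0.004 0 0 0 -1" --pt "0 0.06 -0.004 0 0 0 -1" --pt "0 0.08 -0.004 0 0 0 -1" --pt "0 0.1 -0.004 0 0 0 -1" --pt "0 0.12 -0.004 0 0 0 -1" --pt "0 0.14 -0.004 0 0 0 -1" --pt "0 0.16 -0.004 0 0 0 -1"

```text
t: 37.05
tool_pos: [0.6355, -0.1346, 0.0287]
eef_rot: [2.272, -2.17, -0.0]
force: [1.0, -0.2, -0.6]
grip_width: 0.025
```

Call:
send_rows --pt "0 0.015 0 0 0 0 -1" --pt "0 0.03 0 0 0 0 -1" --pt "0 0.04 0 0 0 0 -1" --pt "0 0.05 0 0 0 0 -1"

```text
t: 37.45
tool_pos: [0.6282, -0.1349, 0.0287]
eef_rot: [-2.272, 2.17, 0.0]
force: [0.5, 0.6, -1.2]
grip_width: 0.0246
```

Call:
send_rows --pt "0 0.01 0 0 0 0 -1" --pt "0 0.02 0 0 0 0 -1"

```text
t: 37.65
tool_pos: [0.6276, -0.1349, 0.0295]
eef_rot: [-2.269, 2.167, -0.005]
force: [6.5, 0.3, -0.7]
grip_width: 0.0248
```

Call:
send_rows --pt "0 -0.035 0 0 0 0 -1" --pt "-0.053 -0.035 0 0 0 0 -1" --pt "-0.053 -0.035 0 0 0 0 -1" --pt "-0.053 -0.015 0 0 0 0 -1" --pt "-0.053 0 0 0 0 0 -1" --pt "-0.053 0 0 0 0 0 -1"

```text
t: 38.25
tool_pos: [0.6273, -0.1269, 0.0297]
eef_rot: [-2.269, 2.167, -0.005]
force: [5.1, 0.3, -0.6]
grip_width: 0.025
```

Call:
send_rows --pt "0 -0.035 0 0 0 0 -1" --pt "-0.053 -0.035 0 0 0 0 -1" --pt "-0.053 -0.035 0 0 0 0 -1" --pt "-0.053 -0.015 0 0 0 0 -1" --pt "-0.053 0 0 0 0 0 -1" --pt "-0.053 0 0 0 0 0 -1"

```text
t: 38.85
tool_pos: [0.627, -0.119, 0.0297]
eef_rot: [-2.269, 2.168, -0.006]
force: [6.0, 0.9, -1.3]
grip_width: 0.025
```

Call:
send_rows --pt "0 -0.035 0 0 0 0 -1" --pt "-0.053 -0.035 0 0 0 0 -1" --pt "-0.053 -0.035 0 0 0 0 -1" --pt "-0.053 -0.015 0 0 0 0 -1" --pt "-0.053 0 0 0 0 0 -1" --pt "-0.053 0 0 0 0 0 -1"

```text
t: 39.45
tool_pos: [0.6234, -0.1116, 0.0286]
eef_rot: [2.271, -2.17, -0.001]
force: [-0.4, -0.2, -1.7]
grip_width: 0.025
```

Call:
send_rows --pt "0 0.02 0 0 0 0 -1" --pt "-0.017 0.03 0 0 0 0 -1" --pt "-0.017 0.05 0 0 0 0 -1" --pt "-0.017 0.06 0 0 0 0 -1" --pt "-0.017 0.06 0 0 0 0 -1"

```text
t: 39.95
tool_pos: [0.6148, -0.1091, 0.0287]
eef_rot: [2.271, -2.17, -0.001]
force: [-1.3, 0.6, -0.7]
grip_width: 0.0246
```

Inside the hole (12 mm beyond the face). Push on.

Call:
send_rows --pt "0 0.02 0 0 0 0 -1" --pt "0 0.04 0 0 0 0 -1" --pt "0 0.06 0 0 0 0 -1" --pt "0 0.08 0 0 0 0 -1"

```text
t: 40.35
tool_pos: [0.6041, -0.1095, 0.0292]
eef_rot: [-2.271, 2.169, -0.002]
force: [4.3, 0.0, -0.5]
grip_width: 0.0246
```

Call:
send_rows --pt "0 0.01 0 0 0 0 -1" --pt "0 0.02 0 0 0 0 -1" --pt "0 0.03 0 0 0 0 -1"

```text
t: 40.65
tool_pos: [0.5987, -0.1098, 0.0288]
eef_rot: [-2.271, 2.17, 0.0]
force: [5.2, -0.1, -0.2]
grip_width: 0.0246
```

Call:
send_rows --pt "0 0.01 0 0 0 0 -1" --pt "0 0.02 0 0 0 0 -1" --pt "0 0.03 0 0 0 0 -1" --pt "0 0.03 0 0 0 0 -1"

```text
t: 41.05
tool_pos: [0.5974, -0.1098, 0.0299]
eef_rot: [-2.269, 2.166, -0.007]
force: [9.2, 0.0, -0.1]
grip_width: 0.0249
```

Call:
send_rows --pt "0 0.02 0 0 0 0 -1" --pt "0 0.04 0 0 0 0 -1" --pt "0 0.04 0 0 0 0 -1"

```text
t: 41.35
tool_pos: [0.5971, -0.1096, 0.032]
eef_rot: [-2.264, 2.16, -0.02]
force: [19.2, 1.4, 0.7]
grip_width: 0.025
```

```bash
python3 - <<'E'
from h import *
snap('scene','pics/s24.png')
im,d,P,C=wpoints('last_scene.npz','scene')
a=im[:,:,::-1].astype(np.uint8)
cv2.imwrite('pics/s24c.png',cv2.resize(a[160:270,220:360],(763,600),interpolation=cv2.INTER_CUBIC))
g=(im[...,1]>im[...,0]*1.3)&(im[...,1]>im[...,2]*1.2)&(abs(P[...,1]+.16)<.04)&(abs(P[...,0]-.45)<.06)&(P[...,2]>.07)
print(g.sum(),np.round(np.percentile(P[g],[0,50,100],axis=0),4) if g.any() else '')
plan([0.66,-0.11,0.03])
E
```

```text
21 [[ 0.4488 -0.1671  0.0759]
 [ 0.4519 -0.159   0.0925]
 [ 0.4697 -0.1502  0.1018]]
pos [ 0.5971 -0.1096  0.032 ] t 41.4 grip 0.0249 F [18.8  1.5 -0.7] yaw x -87.3
delta [ 0.022 -0.418  0.021] rot [0. 0. 0.]
```

View pics/s24c.png

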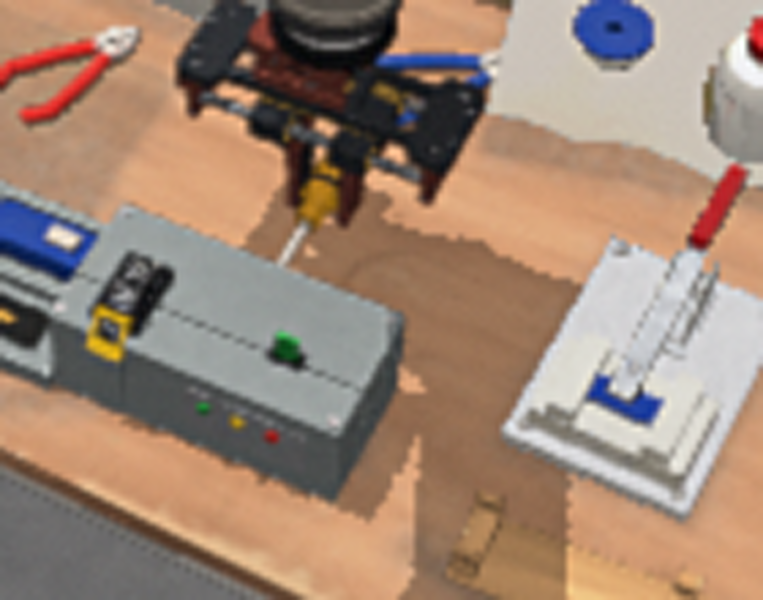

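Call:
send_rows --pt "0 -0.06 0 0 0 0 -1" --pt "0 -0.14 0 0 0 0 -1" --pt "0 -0.22 0 0 0 0 -1" --pt "0 -0.3 0 0 0 0 -1" --pt "0 -0.36 0 0 0 0 -1" --pt "0 -0.36 0 0 0 0 -1" --pt "0.06 -0.36 0 0 0 0 -1" --pt "0.12 -0.36 0 0 0 0 -1" --pt "0.12 -0.36 0 0 0 0 -1"

```text
t: 42.3
tool_pos: [0.6421, -0.1291, 0.0287]
eef_rot: [2.267, -2.173, 0.001]
force: [0.3, -0.3, -1.5]
grip_width: 0.0249
```

```bash
python3 - <<'E'
from h import *
plan([0.667,-0.1275,0.029],yaw=-87.4)
E
```

```text
pos [ 0.6421 -0.1291  0.0287] t 42.3 grip 0.0249 F [ 0.3 -0.3 -1.5] yaw x -87.6
delta [-0.003 -0.166 -0.002] rot [ 0.0004 -0.0007 -0.0015]
```

Now withdraw fully, then lift.

Call:
send_rows --pt "0 -0.06 0 0 0 0 -1" --pt "0 -0.12 0 0 0 0 -1" --pt "0 -0.16 0 0 0 0 -1" --pt "0 -0.16 0 0 0 0 -1" --pt "0.02 -0.16 -0.15 0 0 0 -1" --pt "0.03 -0.16 -0.4 0 0 0 -1" --pt "0.03 -0.16 -0.7 0 0 0 -1" --pt "0.03 -0.16 -0.95 0 0 0 -1" --pt "0.03 -0.16 -0.95 0 0 0 -1"

```text
t: 43.2
tool_pos: [0.6708, -0.1295, 0.1778]
eef_rot: [-2.267, 2.166, -0.013]
force: [0.6, 0.8, -0.5]
grip_width: 0.0249
```

```bash
python3 - <<'E'
from h import *
plan([0.58,-0.24,0.2],yaw=-87.4)
im,d,s=snap('wrist','pics/w25.png')
snap('scene','pics/s25.png')
print([(np.round(x['point'],4).tolist(),round(x['confidence'],2)) for x in finder.tip_of('scene','screwdriver_tip')])
E
```

```text
pos [ 0.6708 -0.1295  0.1778] t 43.2 grip 0.0249 F [ 0.6  0.8 -0.5] yaw x -87.4
delta [ 0.708  0.637 -0.153] rot [-0.0051 -0.0008  0.0001]
[([0.5277, -0.1365, 0.1905], 0.59), ([0.4362, -0.3561, 0.003], 0.25)]
```

View pics/w25.png

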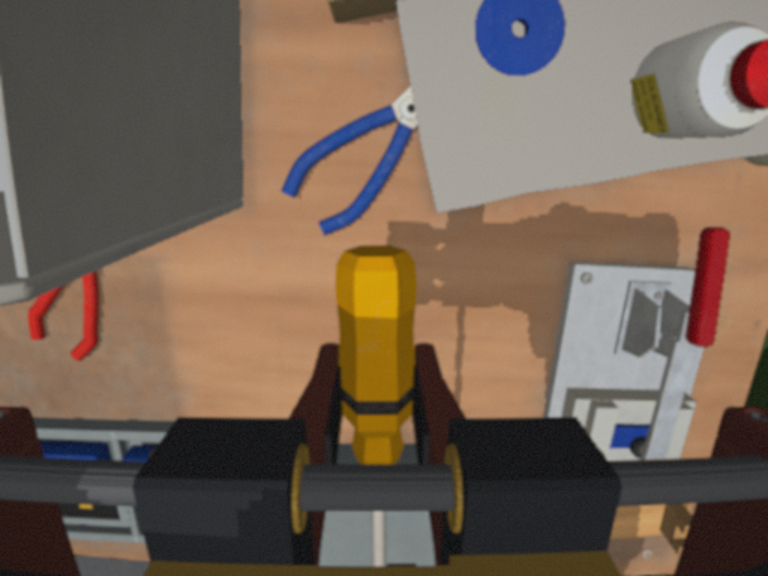

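Call:
send_rows --pt "0.1 0.1 -0.15 0 0 0 -1" --pt "0.3 0.27 -0.15 0 0 0 -1" --pt "0.5 0.45 -0.15 0 0 0 -1" --pt "0.708 0.637 -0.15 0 0 0 -1" --pt "0.708 0.637 -0.15 0 0 0 -1" --pt "0.708 0.637 -0.15 0 0 0 -1"

```text
t: 43.95
tool_pos: [0.5748, -0.2405, 0.1919]
eef_rot: [2.268, -2.172, -0.005]
force: [1.2, 1.0, -1.1]
grip_width: 0.0251
```

```bash
python3 - <<'E'
from h import *
plan([0.46,-0.305,0.2],yaw=3.3)
s=env.observe();R0=Ro.from_rotvec(s['eef_rot'])
E
```

```text
pos [ 0.5748 -0.2405  0.1919] t 43.95 grip 0.0251 F [ 1.2  1.  -1.1] yaw x -87.5
delta [ 0.396  0.783 -0.052] rot [ 0.0018 -0.0008  0.7782]
```

Call:
send_rows --pt "0.03 0.06 -0.05 0 0 -0.07 -1" --pt "0.08 0.15 -0.05 0 0 -0.14 -1" --pt "0.13 0.25 -0.05 0 0 -0.21 -1" --pt "0.18 0.36 -0.05 0 0 -0.28 -1" --pt "0.23 0.46 -0.05 0 0 -0.35 -1" --pt "0.28 0.56 -0.05 0 0 -0.42 -1" --pt "0.34 0.66 -0.05 0 0 -0.49 -1" --pt "0.396 0.783 -0.05 0 0 -0.56 -1" --pt "0.396 0.783 -0.05 0 0 -0.63 -1" --pt "0.396 0.783 -0.05 0 0 -0.7 -1" --pt "0.396 0.783 -0.05 0 0 -0.793 -1" --pt "0.396 0.783 -0.05 0 0 -0.793 -1" --pt "0.396 0.783 -0.05 0 0 -0.793 -1"

```text
t: 45.25
tool_pos: [0.4626, -0.3027, 0.2002]
eef_rot: [-3.138, -0.1, 0.001]
force: [0.3, 0.5, -1.0]
grip_width: 0.025
```

```bash
python3 - <<'E'
from h import *
plan([0.4365,-0.3156,0.1],yaw=3.3)
E
```

```text
pos [ 0.4626 -0.3027  0.2002] t 45.25 grip 0.025 F [ 0.3  0.5 -1. ] yaw x 3.6
delta [-0.179  0.076  0.668] rot [-0.0011  0.0004  0.003 ]
```

Call:
send_rows --pt "-0.09 0.04 0 0 0 0.003 -1" --pt "-0.179 0.076 0.15 0 0 0.003 -1" --pt "-0.179 0.076 0.35 0 0 0.003 -1" --pt "-0.179 0.076 0.55 0 0 0.003 -1" --pt "-0.179 0.076 0.668 0 0 0.003 -1" --pt "-0.179 0.076 0.668 0 0 0.003 -1" --pt "-0.179 0.076 0.668 0 0 0.003 -1"

```text
t: 45.95
tool_pos: [0.4355, -0.3175, 0.1012]
eef_rot: [-3.14, -0.085, 0.001]
force: [0.2, -0.0, -0.5]
grip_width: 0.0248
```

```bash
python3 - <<'E'
from h import *
snap('scene','pics/s26.png'); im,d,s=snap('wrist','pics/w26.png')
for c in ['scene','wrist']:
  for q in ('screwdriver_tip','tool_rest'): print(c,q,[(np.round(x['point'],4).tolist(),round(x['confidence'],2)) for x in finder.tip_of(c,q)])
plan([0.4365,-0.3156,0.014],yaw=3.3)
a=np.load('last_scene.npz')['im'][:,:,::-1]
cv2.imwrite('pics/s26c.png',cv2.resize(a[200:290,270:370],(666,600),interpolation=cv2.INTER_CUBIC))
E
```

```text
scene screwdriver_tip [([0.4879, -0.121, 0.0471], 0.67), ([0.4426, -0.4573, 0.1156], 0.64)]
scene tool_rest [([0.4384, -0.3551, -0.0016], 0.65)]
wrist screwdriver_tip []
wrist tool_rest []
pos [ 0.4362 -0.3177  0.1019] t 46.25 grip 0.0247 F [ 1.4 -1.  -1. ] yaw x 3.1
delta [ 0.002 -0.015  0.586] rot [ 0.0004 -0.0005 -0.0015]
```

View pics/s26c.png

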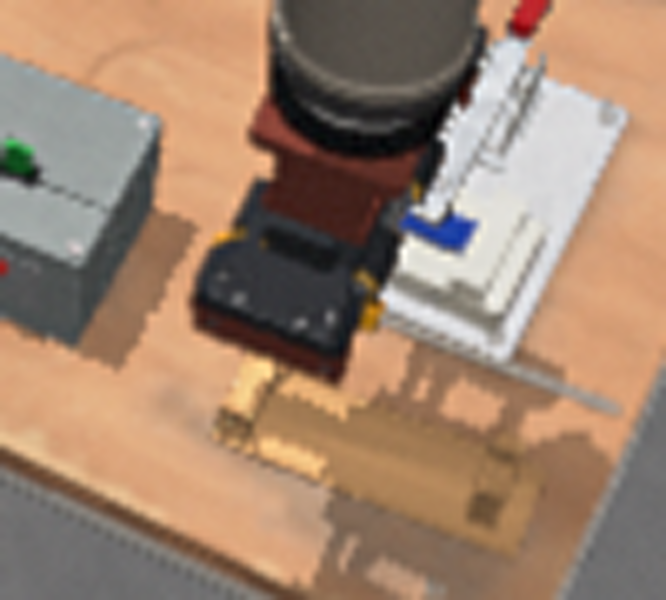

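View pics/w26.png

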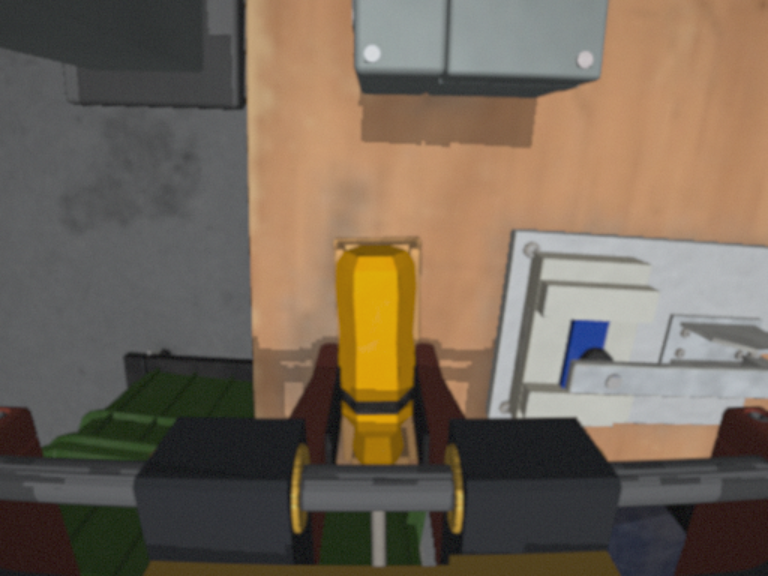

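Call:
send_rows --pt "0.002 -0.014 0.15 0 0 -0.0015 -1" --pt "0.002 -0.014 0.3 0 0 -0.0015 -1" --pt "0.002 -0.014 0.42 0 0 -0.0015 -1" --pt "0.002 -0.014 0.5 0 0 -0.0015 -1" --pt "0.002 -0.014 0.55 0 0 -0.0015 -1" --pt "0.002 -0.014 0.57 0 0 -0.0015 -1" --pt "0.002 -0.014 0.57 0 0 -0.0015 -1"

```text
t: 46.95
tool_pos: [0.4361, -0.3154, 0.0156]
eef_rot: [-3.14, -0.091, 0.0]
force: [0.3, 0.6, -0.5]
grip_width: 0.0247
```

Call:
send_rows --pt "0 0 0.006 0 0 0 -1" --pt "0 0 0.012 0 0 0 -1" --pt "0 0 0.012 0 0 0 -1"

```text
t: 47.25
tool_pos: [0.4363, -0.3156, 0.0141]
eef_rot: [3.14, 0.091, 0.001]
force: [0.4, -0.3, 0.3]
grip_width: 0.0248
```

Same height as at the grasp. Release (to ~50 mm) and lift.

Call:
send_rows --pt "0 0 0 0 0 0 -0.2" --pt "0 0 0 0 0 0 0" --pt "0 0 0 0 0 0 0.1" --pt "0 0 0 0 0 0 0.1" --pt "0 0 0 0 0 0 0.1" --pt "0 0 -0.15 0 0 0 0.1" --pt "0 0 -0.4 0 0 0 0.1" --pt "0 0 -0.7 0 0 0 0.1" --pt "0 0 -1 0 0 0 0.1" --pt "0 0 -1 0 0 0 0.1"

```text
t: 48.25
tool_pos: [0.4394, -0.3172, 0.1697]
eef_rot: [3.134, 0.09, 0.013]
force: [0.9, 0.0, -0.7]
grip_width: 0.0482
```

Call:
send_rows --pt "0 -0.2 -0.3 0 0 0 0.1" --pt "0 -0.5 -0.6 0 0 0 0.1" --pt "0 -0.8 -0.8 0 0 0 0.1" --pt "0 -0.8 -0.8 0 0 0 0.1" --pt "0 -0.8 -0.8 0 0 0 0.1"

```text
t: 48.75
tool_pos: [0.4301, -0.1937, 0.2852]
eef_rot: [3.138, 0.097, 0.004]
force: [0.2, -0.2, -0.6]
grip_width: 0.0482
```

```bash
python3 - <<'E'
from h import *
im,d,s=snap('wrist','pics/w27.png');snap('scene','pics/s27.png')
for c in ['scene','wrist']:
  for q in ('screwdriver','tool_rest','screwdriver_tip','block_1'): print(c,q,[(np.round(x['point'],4).tolist(),round(x['confidence'],2)) for x in finder.tip_of(c,q)])
blocks('last_scene.npz','scene')
im,d,P,C=wpoints('last_scene.npz','scene')
g=(im[...,1]>im[...,0]*1.3)&(im[...,1]>im[...,2]*1.2)&(abs(P[...,1]+.16)<.04)&(abs(P[...,0]-.45)<.06)&(P[...,2]>.07)
print('flag',g.sum(),np.round(np.percentile(P[g],[0,50,100],axis=0),4) if g.any() else '')
E
```

```text
scene screwdriver [([0.4431, -0.3614, 0.0167], 0.59)]
scene tool_rest [([0.4393, -0.3541, -0.0006], 0.56)]
scene screwdriver_tip [([0.4444, -0.4558, 0.0293], 0.69)]
scene block_1 [([0.4881, 0.1315, 0.0055], 0.7)]
wrist screwdriver [([0.4387, -0.3589, 0.0201], 0.57)]
wrist tool_rest [([0.4385, -0.3589, 0.0005], 0.56)]
wrist screwdriver_tip []
wrist block_1 []
[173  43  32  29 230] ztop 0.1555 c 995.4 559.4 size 143.8 173.9 long yaw -18.5
[118 171  17  15 160] ztop 0.0184 c 412.6 421.7 size 58.1 61.9 long yaw -23.3
[194 187  44  23 311] ztop 0.0309 c 487.6 83.6 size 31.9 161.3 long yaw -88.3
flag 22 [[ 0.4498 -0.166   0.0746]
 [ 0.4521 -0.1583  0.0883]
 [ 0.4552 -0.1512  0.1013]]
```

View pics/w27.png

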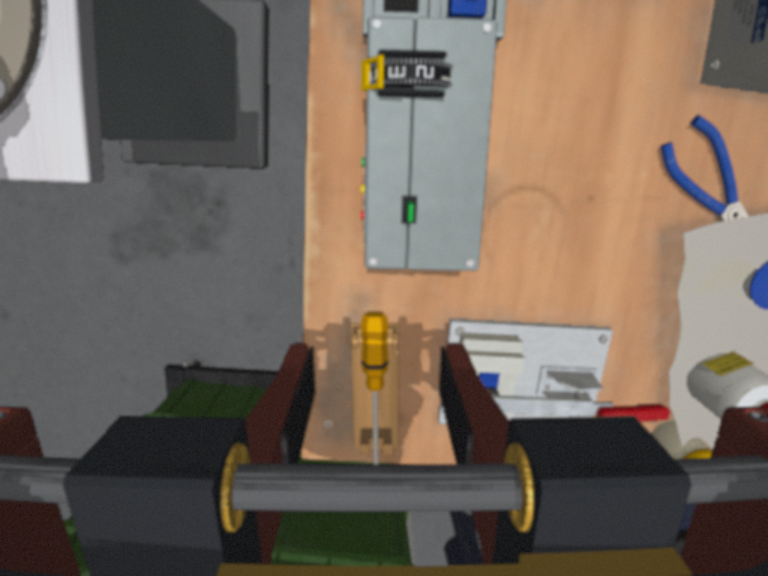

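View pics/s27.png

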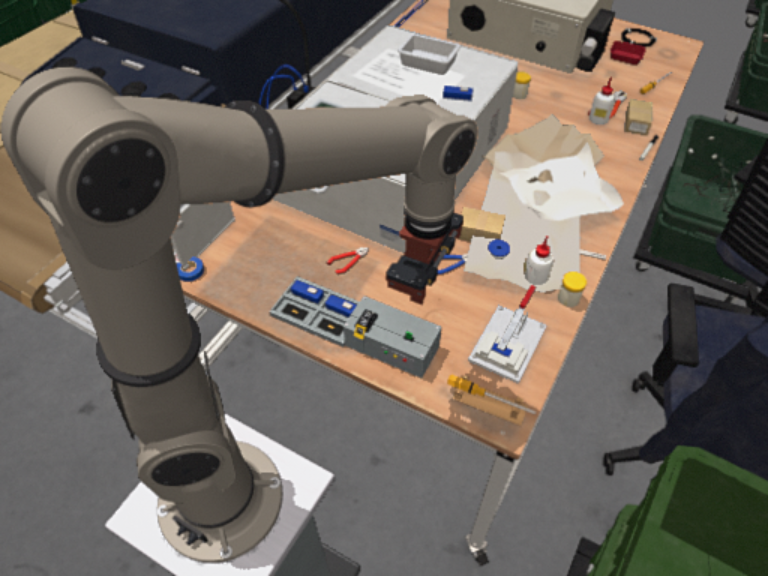

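```bash
python3 - <<'E'
from h import *
a=np.deg2rad(92.6);x=np.array([np.cos(a),np.sin(a),0]);z=np.array([0,0,-1.]);R=np.c_[x,np.cross(z,x),z]
C=cam('wrist',dict(tool_pos=np.array([0.4605,-0.0879,0.2197]),eef_rot=Ro.from_matrix(R).as_rotvec()))
f=lambda x,y:(180+x/4,100+y/4)
print('3',wheelang([f(411,223),f(411,276)],C),'2',wheelang([f(410,309),f(410,357)],C))
# predicted hole centre at ang 60, r 37
E
```

```text
3 [35.59037769 12.20137441] 2 [ -2.16560947 -26.48531401]
```

```bash
python3 - <<'E'
from h import *
snap('top','pics/t28.png');blocks('last_top.npz','top')
print(env.hand_in(), env.observe()['t'])
E
```

```text
[290  87  18  16 218] ztop 0.0325 c 828.4 -208.8 size 50.4 49.3 long yaw 42.9
[250 113  28  27 224] ztop 0.0097 c 739.8 -107.3 size 54.8 88.0 long yaw -46.1
[170 200  59  12 492] ztop 0.0307 c 489.2 83.7 size 27.8 167.6 long yaw -87.6
[ 71 221  22  22 206] ztop 0.019 c 412.9 425.8 size 56.4 64.6 long yaw -28.0
the job is handed in; nothing more can be done
the job is handed in; nothing more can be done
```

The job is done and handed in about 49 s into the 210 s, with the robot clear of everything. I got no verdict back.

- **Blocks:** I laid the two loose blue blocks on the table in the two rear bays, tabs up. Their tops stand at about 30 mm, which is right for lying flat on the bay floor. A third blue block sits on top of the large instrument, not on the table, so I left it. I also left the blue piece held in the toggle clamp, taking it to be part of that fixture.
- **Thumbwheel:** I rolled it back from about 7.4 to 4. From the wrist pictures the 4 is centred at about 60° round the wheel and the window at 60–61°, so it is within roughly 1°. I made no further close look at the window after driving the latch.
- **Latch:** The tip met the hidden face in three probes and dropped into the hole on the fourth. I pushed the bolt until it hit a hard stop at 19 N. The green flag is up, its top at about 101 mm, against 98 mm expected.
- **Screwdriver:** It is back in its rest at the same height and position it was picked up from, with the tip to -y. The last wrist and scene pictures show it seated.

The final checks agreed to within a few millimetres. In the last scene picture the finder reported only one of the two blocks, but both show in the images and in the colour measurement.

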